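Index the swing-arm positioner one hole to the dial indicator

TASK

The brass valve body sits in the nest of the swing-arm positioner and has to go under the dial indicator for gauging. Hook your fingertips through the pull ring of the arm's spring index pin (no pinching), lift the pin clear of its hole without forcing it, swing the arm one hole towards the dial indicator, let the pin drop fully home in that hole and take your hand away. The valve body just rides along in its nest; do not touch it, the dial stand or the test post, and leave the other things on the bench where they are.

Things in the scene. Friction and masses are not known exactly. Their poses are not given: they have to be found in the camera images.
- positioner: Swing-arm positioner bolted to the bench: cast foot 210 x 240 mm; steel index plate, top 42 mm above the bench, sector rim radius 155 mm, five 12 mm holes at 130 mm from the pivot, 30 degrees apart. Origin on the bench under the pivot; z up, x along the arm as it stands at the start (middle hole, roughly to the robot's right), y to the left of that (roughly away from the robot).
- pivot (a point): The arm's vertical pivot axis, at the height of the arm's top face (56 mm above the bench). The bolt head here reaches 77 mm. The arm is a flat aluminium bar 50 mm wide reaching 280 mm out and 45 mm behind the pivot; it carries the index pin at 130 mm and the nest at 270 mm from the pivot.
- ring_center (a point): Centre of the rigid pull ring on the pin: 48 mm inside, 6 mm wire, oily (slips from a pinch). 149 mm from the pivot, 115 mm above the bench with the pin home. Its foot is on the pin's rod; it leans 45 degrees from upright, top away from the pivot. Fingers pointing down and, by 30 to 45 degrees, outward from the pivot pass through. Frame turns with the arm: x outward, z up.
- ring_foot (a point): Foot of the ring, on the pin's axis, 130 mm from the pivot, 96 mm above the bench with the pin home. Below it the rod and the pin's round housing on the arm, 38 mm wide, up to 80 mm above the bench. Rises with the pin.
- index_pin (a joint): Lift of the spring pin, m: 0 = home in a hole, 0.028 = its stop. The rounded 10 mm tip reaches 12 mm into the plate: clear of the hole from 0.012; 0.014 to 0.022 is a good lift. The spring pulls down with 8 N at 0, 12 N at 0.028. Set down between holes it rides on the plate at about 0.012 and drops in when over a hole (within about 2 mm).
- swing_arm (a joint): Angle of the arm, rad, counter-clockwise from above positive (towards the positioner's +y): 0 at the start (middle hole); next holes at +0.524 and -0.524, last ones at +-1.047. Light friction (0.15 N m): it stays where left. It swings only with the pin up; the ring may be used to push it round.
- nest (a point): Middle of the nest's floor, 64 mm above the bench: a steel plate 76 mm square with low white fences at the arm's outer end, 270 mm from the pivot. It turns with the arm.
- valve: The brass valve body in the nest: square flange 54 mm, round body, hexagon head, 56 mm high, about 0.45 kg, loose in the nest with 1.5 mm play. Origin under its middle. Not to be touched.
- valve_center (a point): Centre of the valve body in the nest, 28 mm above its underside.
- dial_tip (a point): Tip of the dial indicator's spindle, 127 mm above the bench, 7 mm above the valve body once that is below it. It is exactly over the nest's place when the arm is in the next hole on its side, which may be the +y (far) or the -y (near) side. Delicate.
- dial_stand: Stand of the dial indicator: square stone foot 100 x 90 mm, round column 235 mm high, cross bar with a round 58 mm dial, up to 237 mm high, reaching out over the nest's place. Origin on the bench straight below the spindle tip, axes parallel to the positioner's; the foot's middle lies at x = +130 mm, the column at +145 mm. Fixed. Not to be touched.
- test_post: Leak-test post over the next hole's place on the other side: round foot 104 mm wide, square column, cross bar up to 212 mm high with a black rubber plug. Origin on the bench straight below the plug, axes parallel to the positioner's; the foot's middle lies at x = +130 mm. Fixed. Not to be touched.
- valve_spare: A second valve body standing loose on the bench behind the pivot. Leave alone. Origin under its middle.
- wrench: Loose wrench, 170 mm, lying on the bench behind the pivot. Leave alone.
- cap_nut: Loose brass cap nut, 38 mm wide, 30 mm high, standing between the two stations. Leave alone.
- screwdriver: Loose screwdriver lying to the right. Leave alone.
- oil_bottle: Loose white bottle, 56 mm diameter, 150 mm high, left. Leave alone.
- tin: Loose steel cup, 70 mm diameter, 70 mm high, right. Leave alone.
- carton: Loose cardboard box 110 x 80 x 60 mm, left. Leave alone.

How it is judged:
On the way, in this order (a step that is already met when the one before it is completed fails the run):
1. the index pin is lifted clear of its hole (value of joint index_pin above 0.01 m and value of joint swing_arm between -0.12 and 0.12 rad), for 0.1 s.
2. the arm is swung so that the valve body is under the dial indicator (horizontal distance between valve_center and dial_tip below 0.02 m), for 0.1 s.
At the end, for the whole second after the job is handed in: The index pin is fully home (within 2 mm) in the next hole on the dial indicator's side, the arm at rest, the valve body's centre within 10 mm of the indicator's tip seen from above, and the valve body still upright and seated in its nest (horizontal distance between valve_center and dial_tip below 0.01 m and value of joint index_pin below 0.002 m and horizontal distance between valve_center and nest below 0.006 m and z of valve_center in the frame of nest below 0.032 m and angle between valve_center's own z axis and vertical below 0.1 rad and velocity of joint swing_arm between -0.02 and 0.02 rad/s); the robot touches nothing.
It fails at once if the valve body is lifted, tipped or shifted out of its nest (not (horizontal distance between valve_center and nest below 0.012 m and z of valve_center in the frame of nest below 0.038 m and angle between valve_center's own z axis and vertical below 0.2 rad)).
It fails at once if the robot touches the valve body (contact force between any of the fingers, the arm and valve above 1 N).
It fails at once if the robot touches the dial stand or the test post (contact force between any of the fingers, the arm and dial_stand above 2 N or contact force between any of the fingers, the arm and test_post above 2 N).
It fails at once if the pull ring is pinched or forced with more than 45 N in all (contact force between the fingers and index_pin above 45 N).
It fails at once if another thing on the bench is moved or lifted more than 20 mm (distance of any of valve_spare, wrench, cap_nut, screwdriver, oil_bottle, tin, carton from where it was at the start of the episode above 0.02 m).
It also fails if it takes over 48 s, if anything falls off the work surface, if the arm or the gripper's body presses on something with over 40 N, if the wrist force passes 120 N, or if a joint passes its speed limit or range.

ROBOT

A 6-joint arm with a two-finger parallel gripper is mounted at the origin on the work surface. World frame = base frame: x ahead of the robot, y to its left, z up, the work surface at z = 0. Lengths are in m, angles in rad, forces in N, time in s.
With the tool pointing down it reaches from about 0.275 to 0.85 m from the base axis. Payload 5.2 kg.
Tool frame: the origin (TCP) lies on the mounting face of the last link; the fingertips stand tcp_to_tips ahead of it and the grasp point (between the pads) lies 155 mm ahead of it (tcp_to_tips is the distance from the TCP to the fingertips, in m); z points along the fingers, y is the direction in which the jaws open and shut (so a half turn about z gives the same grasp; the last joint's range is limited). The gripper opens to 85 mm and grips with 20 to 120 N. Pads are 22 mm wide; open, the fingers measure 114 mm over their backs; the gripper's body (76 mm by 85 mm) begins 54 mm behind the grasp point. The pads swing forward as they close: fully open they stand 13 mm farther back than shut.
Start: joints at [-1.548, 0.259, 1.535, -0, 1.348, -0.203], TCP at [0.123, -0.536, 0.405] pointing down, gripper open.
Joint ranges: [-3.14, 3.14], [-0.91, 2.08], [0.19, 2.58], [-1.22, 4.36], [0.22, 2.71], [-3.12, 3.12]. Speed limits (rad/s): [2.57, 2.57, 3.14, 3.14, 3.14, 3.14].

INTERFACE

Orientations are given as a unit quaternion [w, x, y, z].
In Python, from workcell import * gives the robot as it stands. The module is installed in compiled form; this text tells all that it offers.
- The arm moves only by the tool move_arm, never from a script. Its argument "commands" is a list of rows, each an object of numbers: "dx", "dy", "dz": the shift along the tool's x, y, z in m; "twist": the turn about the tool's z in degrees; "claw": the gripper's target within -1 to 1 (shut at 1, half-way at 0, fully open at -1). A call has 1 to 20 rows; each row shifts and turns the commanded pose from where the row before left it, along the tool's axes as they then stand; what a row does not reach is not made up. A row lasts 1/12 s, in which the tool goes at most 41.7 mm and 7.16 degrees, less where a joint would pass 70% of its speed; a pose out of reach is approached as far as the arm can. A call is refused whole if a number of a shift passes 0.0417 or a number of a turn 7.16, either way. A call with a gripper value outside its range is refused whole. The fingers move at their own pace and stop on an object; "newtons" is the grip in N (left out, the last holds). Time passes only in rows, so rows that do not move let the fingers close. It gives the time, the measured TCP pose, the force and the opening at its end, in the units of the state.
- get_state(): the state, without advancing time (a new reading comes with each control period).
- capture(name): name is "scene" or "side" or "wrist"; returns a dict with "frame" (400x640x3 uint8, red, green, blue), "range_z" (400x640 float32, m along the optical axis (not along the pixel's ray), 0 where there is no reading), "K" (3x3 intrinsics, pixels), "rvec" (rotation vector, rad) and "tvec" (3), from world to camera coordinates, as OpenCV has them; the wrist camera has in their place "tool_from_camera" (4x4, takes a point from camera to tool coordinates, whose origin is the TCP and whose axes are the flange's). Camera axes: x right, y down, z forward; pixel columns grow to the right and rows downward; lengths in m; the calibration is good to about 2 mm. A picture is of the moment at which its call begins: read the wrist's pose just before it.
- job_done(): hands the job in, once; it reports no verdict.
The state is a dict: "clock": time; "q": joint angles; "joint_velocities": joint speeds; "effort": joint torques, N m; "ee_pos": TCP position; "tool_rot": TCP orientation; "contact_force": force on the tool from outside, world axes, zero at the start; "ft_torque": the same for the moment, N m; "opening": finger opening in m.
Only numpy, scipy, OpenCV 4.12 (cv2) and the standard library are available. Lean on these libraries where they do the work, as an engineer would, in place of code of your own. Each camera call takes 0.05 s, during which the arm holds its last target.

## Working session

There is one attempt and no reset: what is moved stays moved. The work goes in short steps, Python scripts to look and compute and a tool call to move; the robot and the scene stay as the last step left them, time stands still between calls to the robot, and variables do not carry over. Pictures are saved under pics/ and viewed, and the job is handed in when it is done.

Besides the shell and the picture viewer there is one more tool, called after "Request:" as name([rows], argument=value, ...), one row to a line, values as JSON. move_arm: Moves the arm, as the interface text tells. Its arguments: {"type":"object","properties":{"commands":{"type":"array","items":{"type":"object","properties":{"dx":{"type":"number"},"dy":{"type":"number"},"dz":{"type":"number"},"twist":{"type":"number"},"claw":{"type":"number"}}}},"newtons":{"type":"number"}},"required":["commands"]}

```bash
mkdir -p pics; ls; python3 - <<'E'
from workcell import *
import cv2,numpy as np,pickle
s=get_state(); print(s)
for n in ["scene","side","wrist"]:
    c=capture(n); pickle.dump(c,open(f'{n}0.pkl','wb'))
    cv2.imwrite(f'pics/{n}0.png',c['frame'][:,:,::-1])
    print(n,c['K'].tolist(),c.get('rvec'),c.get('tvec'),c.get('tool_from_camera'))
try: print(tcp_to_tips)
except Exception as e: print(e)
E
```

```text
pics
{'clock': 0.0, 'q': array([-1.54780326e+00,  2.59323416e-01,  1.53604944e+00, -1.91506983e-06,
        1.34799688e+00, -2.02805399e-01]), 'joint_velocities': array([-4.50405350e-05,  1.12026705e-03,  3.26754824e-04, -1.79345397e-03,
       -2.03090953e-03, -1.42176041e-03]), 'effort': array([ 2.21132586e-04, -4.46032226e+01, -2.90570283e+01, -2.84828748e-04,
        1.17166163e-02, -1.02008411e-05]), 'ee_pos': array([ 0.12315133, -0.53582222,  0.40389846]), 'tool_rot': array([-8.85036592e-04,  9.93633232e-01,  1.12659713e-01,  7.88478681e-05]), 'contact_force': array([-0.65233527,  0.92844997, -0.19818938]), 'ft_torque': array([-0.03212822,  0.04323168,  0.01197458]), 'opening': 0.08565434698485232}
scene [[481.0156433851461, 0.0, 314.6118324519846], [0.0, 481.0156433851461, 198.4462077932894], [0.0, 0.0, 1.0]] [ 1.11167614  2.3013327  -1.09373037] [ 0.36261461 -0.19595316  1.87675742] None
side [[520.504074972317, 0.0, 313.00724306739335], [0.0, 520.504074972317, 201.45079880383844], [0.0, 0.0, 1.0]] [ 2.13120102 -0.46991452  0.26094642] [-0.532635    0.22327274  1.77964954] None
wrist [[337.479761846341, 0.0, 321.09132747180587], [0.0, 337.479761846341, 200.5129526893521], [0.0, 0.0, 1.0]] None None [[-5.76080529e-04 -9.57138619e-01 -2.89629645e-01  7.35871126e-02]
 [ 9.99999828e-01 -5.82992825e-04 -6.24089501e-05  7.22812404e-04]
 [-1.09117989e-04 -2.89629632e-01  9.57138791e-01  3.06420283e-02]
 [ 0.00000000e+00  0.00000000e+00  0.00000000e+00  1.00000000e+00]]
0.1734
```

View pics/scene0.png

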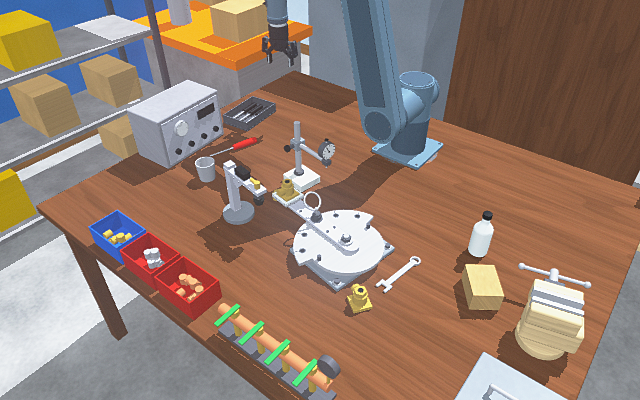

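View pics/side0.png

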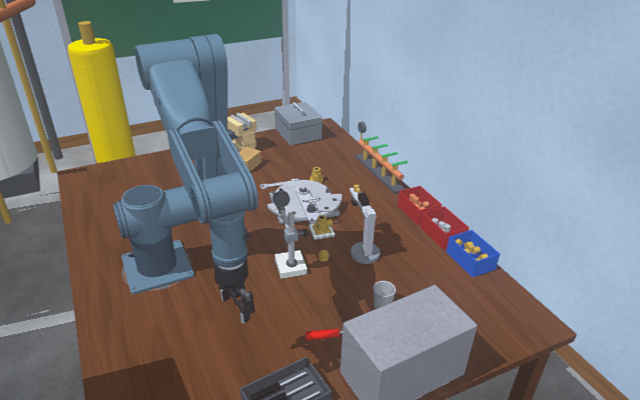

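View pics/wrist0.png

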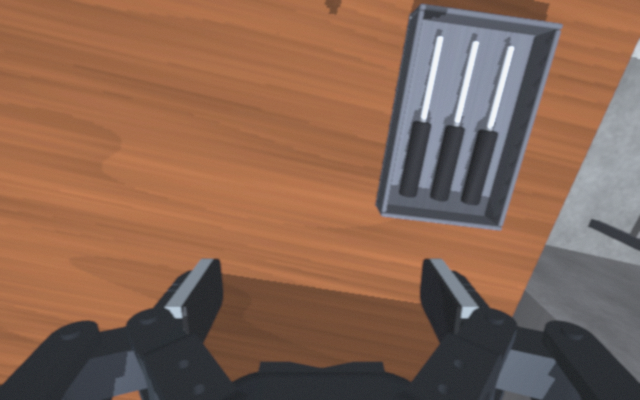

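The scene view shows the index plate centred at about (345,240) and the pull ring at about (313,201). The dial stand (300,170) is on the robot's side and the test post (240,195) on the far side. I'll zoom in and measure.

```bash
cat > h.py <<'E'
import cv2,numpy as np,pickle
from scipy.spatial.transform import Rotation as R
def RT(c,st=None):
    if 'rvec' in c and c['rvec'] is not None:
        Rm=cv2.Rodrigues(np.array(c['rvec'],float))[0]; t=np.array(c['tvec'],float).ravel()
        return Rm.T, -Rm.T@t   # cam->world, origin
    T=np.array(c['tool_from_camera']); q=st['tool_rot']; Rw=R.from_quat([q[1],q[2],q[3],q[0]]).as_matrix()
    return Rw@T[:3,:3], Rw@T[:3,3]+st['ee_pos']
def ray(c,u,v,st=None):
    Rw,o=RT(c,st); return o,Rw@(np.linalg.inv(c['K'])@np.array([u,v,1.0]))
def onplane(c,u,v,z,st=None):
    o,d=ray(c,u,v,st); return o+d*(z-o[2])/d[2]
def cloud(c,st=None):
    Rw,o=RT(c,st); H,W=c['range_z'].shape; u,v=np.meshgrid(np.arange(W),np.arange(H))
    K=c['K']; z=c['range_z']; p=np.stack([(u-K[0,2])/K[0,0]*z,(v-K[1,2])/K[1,1]*z,z],-1)
    return p@Rw.T+o
def proj(c,P,st=None):
    Rw,o=RT(c,st); p=(np.atleast_2d(P)-o)@Rw; q=p@np.array(c['K']).T; return q[:,:2]/q[:,2:]
E
python3 - <<'E'
from h import *
for n,(x0,y0,x1,y1) in dict(scene=(210,110,410,290),side=(240,150,400,290)).items():
    c=pickle.load(open(n+'0.pkl','rb')); f=c['frame'][y0:y1,x0:x1,::-1]
    cv2.imwrite(f'pics/{n}0z.png',cv2.resize(f,None,fx=4 if n=='scene' else 4,fy=4 if n!='scene' else 3.3333 and 3.3 if False else 3.3 if n=='scene' else 4,interpolation=cv2.INTER_CUBIC) if False else cv2.resize(f,None,fx=3.3 if n=='scene' else 4,fy=3.3 if n=='scene' else 4,interpolation=cv2.INTER_CUBIC))
    P=cloud(c)
    if n=='scene':
        for nm,(u,v) in dict(pivot=(347,238),plate=(365,225),ring=(313,201),nest=(287,200),valve=(287,184),dial=(327,150),post=(240,200),bench=(420,330)).items(): print(nm,P[v,u].round(3))
E
```

```text
pivot [0.612 0.148 0.07 ]
plate [0.508 0.142 0.043]
ring [ 0.474 -0.091 -0.003]
nest [ 0.587 -0.106  0.068]
valve [ 0.572 -0.116  0.118]
dial [ 0.448 -0.053  0.206]
post [ 0.668 -0.238  0.053]
bench [0.712 0.452 0.002]
```

View pics/scene0z.png

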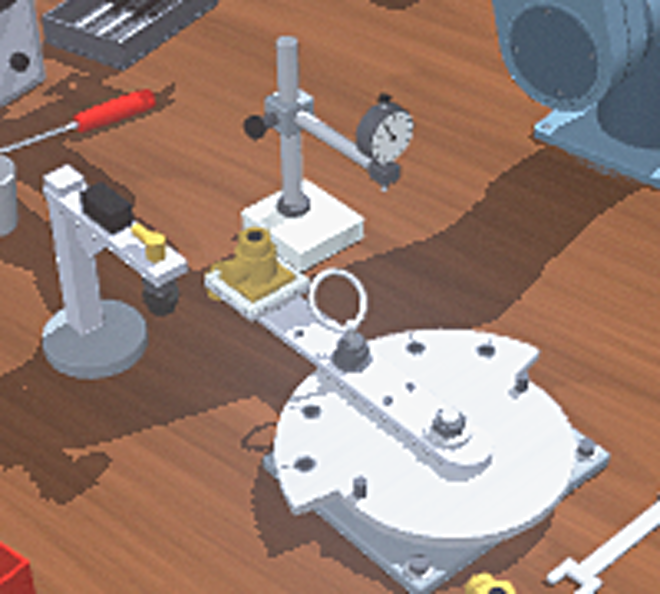

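View pics/side0z.png

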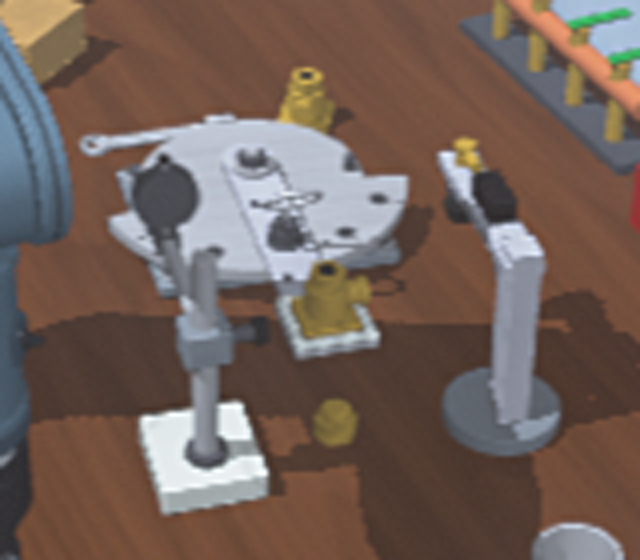

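```bash
python3 - <<'E'
from h import *
c=pickle.load(open('scene0.pkl','rb')); d=pickle.load(open('side0.pkl','rb'))
def tri(a,b):
    o1,d1=ray(c,*a);o2,d2=ray(d,*b)
    d1/=np.linalg.norm(d1);d2/=np.linalg.norm(d2)
    A=np.stack([d1,-d2],1);s=np.linalg.lstsq(A,o2-o1,rcond=None)[0]
    p,q=o1+s[0]*d1,o2+s[1]*d2; return ((p+q)/2).round(4),np.linalg.norm(p-q).round(4)
S=lambda u,v:(210+(u+.5)/3.3-.5,110+(v+.5)/3.3-.5); T=lambda u,v:(240+(u+.5)/4-.5,150+(v+.5)/4-.5)
print('ring',tri(S(338,300),T(287,200)))
print('bolt',tri(S(449,420),T(253,157)))
print('valve top',tri(S(256,236),T(329,268)))
print('pivot z.077',onplane(c,*S(449,420),.077),onplane(d,*T(253,157),.077))
print('dialtip',onplane(c,*S(385,190),.127))
for nm,p in dict(h1=(415,348),h2=(486,350),h3=(312,411),h4=(304,464)).items(): print(nm,onplane(c,*S(*p),.042).round(4))
# obstacles toward -y
for cc in (c,d):
    P=cloud(cc).reshape(-1,3); ok=(cc['range_z'].ravel()>0)&(P[:,1]<-.3)&(P[:,0]>-.6)&(P[:,0]<.9)&(P[:,1]>-1.4)&(P[:,2]>.03)
    P=P[ok]
    H={}
    for x,y,z in P: 
        k=(round(x/.15)*15,round(y/.15)*15); H[k]=max(H.get(k,0),round(z,2))
    print(sorted(H.items()))
E
```

```text
ring (array([ 0.5818, -0.0032,  0.1155]), np.float64(0.0051))
bolt (array([0.6104, 0.1422, 0.07  ]), np.float64(0.0006))
valve top (array([ 0.5646, -0.1211,  0.1224]), np.float64(0.0))
pivot z.077 [0.61671813 0.14616106 0.077     ] [0.60584847 0.13260701 0.077     ]
dialtip [ 0.43433056 -0.06558034  0.127     ]
h1 [0.5269 0.0425 0.042 ]
h2 [0.4876 0.0974 0.042 ]
h3 [0.6542 0.0205 0.042 ]
h4 [0.7104 0.0579 0.042 ]
[((-60, -120), np.float64(0.08)), ((-60, -105), np.float64(0.08)), ((-45, -135), np.float64(0.23)), ((-45, -120), np.float64(0.23)), ((-45, -105), np.float64(0.08)), ((-30, -135), np.float64(0.23)), ((-30, -120), np.float64(0.23)), ((-30, -105), np.float64(0.08)), ((-15, -135), np.float64(0.23)), ((-15, -120), np.float64(0.23)), ((-15, -105), np.float64(0.08)), ((0, -135), np.float64(0.08)), ((0, -120), np.float64(0.08)), ((0, -105), np.float64(0.08)), ((15, -75), np.float64(0.05)), ((15, -60), np.float64(0.5)), ((15, -45), np.float64(0.51)), ((30, -75), np.float64(0.2)), ((30, -60), np.float64(0.2)), ((45, -75), np.float64(0.21)), ((45, -60), np.float64(0.21)), ((45, -45), np.float64(0.03)), ((60, -75), np.float64(0.21)), ((60, -60), np.float64(0.21)), ((60, -45), np.float64(0.08)), ((75, -75), np.float64(0.2))]
[((0, -60), np.float64(0.64)), ((0, -45), np.float64(0.67)), ((0, -30), np.float64(0.7)), ((15, -60), np.float64(0.64)), ((15, -45), np.float64(0.67)), ((15, -30), np.float64(0.71)), ((30, -75), np.float64(0.21)), ((30, -60), np.float64(0.2)), ((30, -45), np.float64(0.03)), ((45, -75), np.float64(0.21)), ((45, -60), np.float64(0.21)), ((60, -75), np.float64(0.21)), ((60, -60), np.float64(0.21)), ((60, -45), np.float64(0.08)), ((75, -75), np.float64(0.12))]
```

Request:
move_arm([
  {"dx": -0.03,"dz": -0.02},
  {"dx": -0.03,"dz": -0.02},
  {"dx": -0.03,"dz": -0.02},
  {"dx": -0.03,"dz": -0.02},
  {"dx": -0.03,"dz": -0.02},
  {"dx": -0.03,"dz": -0.02},
  {"dx": -0.03,"dz": -0.02},
  {"dx": -0.03,"dz": -0.02},
])

```text
invalid input
```

```bash
cat > st.py <<'E'
from workcell import *; from h import *
def show():
    s=get_state(); q=s['tool_rot']; M=R.from_quat([q[1],q[2],q[3],q[0]]).as_matrix(); z=M[:,2]
    print('t',round(s['clock'],2),'q',s['q'].round(3),'p',s['ee_pos'].round(4),'F',s['contact_force'].round(1),'open',round(s['opening'],4))
    print('x',M[:,0].round(3),'y',M[:,1].round(3),'z',z.round(3),'tilt',np.degrees(np.arccos(-z[2])).round(2),'az',np.degrees(np.arctan2(z[1],z[0])).round(1),'tips',(s['ee_pos']+tcp_to_tips*z).round(4))
    return s,M
if __name__=='__main__': show()
E
python3 st.py
python3 - <<'E'
from h import *
from scipy.optimize import least_squares
m=np.array([[.5269,.0425],[.4876,.0974],[.6542,.0205],[.7104,.0579]]);a=np.radians([-30,-60,30,60])
r=least_squares(lambda p:(np.stack([p[0]+.13*np.cos(a+p[2]),p[1]+.13*np.sin(a+p[2])],1)-m).ravel(),[.61,.14,-1.7])
print(r.x,np.degrees(r.x[2]),r.fun.round(4))
E
```

```text
t 0.15 q [-1.548  0.259  1.536 -0.     1.348 -0.203] p [ 0.1232 -0.5359  0.4041] F [ 0.2 -0.1 -0.8] open 0.0855
x [0.975 0.224 0.   ] y [ 0.224 -0.975 -0.001] z [-0.     0.001 -1.   ] tilt 0.08 az 91.5 tips [ 0.1231 -0.5356  0.2307]
[ 0.61021732  0.1420135  -1.74560156] -100.01560236688141 [-0.0003 -0.      0.0004  0.0002  0.0004 -0.0007 -0.0006  0.0005]
```

Request:
move_arm([
  {"dx": -0.03,"dy": 0,"dz": -0.02,"twist": 0,"claw": -1},
  {"dx": -0.03,"dy": 0,"dz": -0.02,"twist": 0,"claw": -1},
  {"dx": -0.03,"dy": 0,"dz": -0.02,"twist": 0,"claw": -1},
  {"dx": -0.03,"dy": 0,"dz": -0.02,"twist": 0,"claw": -1},
  {"dx": -0.03,"dy": 0,"dz": -0.02,"twist": 0,"claw": -1},
  {"dx": -0.03,"dy": 0,"dz": -0.02,"twist": 0,"claw": -1},
  {"dx": -0.03,"dy": 0,"dz": -0.02,"twist": 0,"claw": -1},
  {"dx": -0.03,"dy": 0,"dz": -0.02,"twist": 0,"claw": -1},
])

```text
clock: 0.82
ee_pos: [-0.1122, -0.5897, 0.5655]
tool_rot: [-0.0, 0.994, 0.113, 0.0]
contact_force: [0.6, -1.0, -0.7]
opening: 0.0853
```

```bash
python3 st.py
```

```text
t 0.82 q [-1.944  0.304  1.092  0.     1.746 -0.599] p [-0.1122 -0.5897  0.5655] F [ 0.6 -1.  -0.7] open 0.0853
x [0.975 0.224 0.   ] y [ 0.224 -0.975 -0.   ] z [ 0.  0. -1.] tilt 0.03 az 65.6 tips [-0.1121 -0.5896  0.3921]
```

Request:
move_arm([
  {"dx": -0.017,"dy": 0.025,"dz": 0,"twist": 0,"claw": -1},
  {"dx": -0.017,"dy": 0.025,"dz": 0,"twist": 0,"claw": -1},
  {"dx": -0.017,"dy": 0.025,"dz": 0,"twist": 0,"claw": -1},
  {"dx": -0.017,"dy": 0.025,"dz": 0,"twist": 0,"claw": -1},
  {"dx": -0.017,"dy": 0.025,"dz": 0,"twist": 0,"claw": -1},
  {"dx": -0.017,"dy": 0.025,"dz": 0,"twist": 0,"claw": -1},
])

```text
clock: 1.32
ee_pos: [-0.177, -0.7596, 0.5644]
tool_rot: [-0.0, 0.994, 0.113, 0.0]
contact_force: [0.7, -0.5, 1.5]
opening: 0.0853
```

```bash
python3 st.py
```

```text
t 1.32 q [-1.942  0.745  0.377  0.     2.02  -0.597] p [-0.177  -0.7596  0.5644] F [ 0.7 -0.5  1.5] open 0.0853
x [0.975 0.224 0.   ] y [ 0.224 -0.975 -0.   ] z [ 0.  0. -1.] tilt 0.02 az 57.3 tips [-0.177  -0.7596  0.391 ]
```

Request:
move_arm([
  {"dx": -0.0085,"dy": 0.0125,"dz": 0,"twist": 0,"claw": -1},
  {"dx": -0.0085,"dy": 0.0125,"dz": 0,"twist": 0,"claw": -1},
  {"dx": -0.0085,"dy": 0.0125,"dz": 0,"twist": 0,"claw": -1},
  {"dx": -0.0085,"dy": 0.0125,"dz": 0,"twist": 0,"claw": -1},
])

```text
clock: 1.65
ee_pos: [-0.1935, -0.7927, 0.5479]
tool_rot: [0.008, 0.994, 0.113, -0.003]
contact_force: [-0.1, -0.2, -0.5]
opening: 0.0856
```

```bash
python3 st.py
```

```text
t 1.65 q [-1.947  0.862  0.19   0.003  2.073 -0.6  ] p [-0.1935 -0.7927  0.5479] F [-0.1 -0.2 -0.5] open 0.0856
x [ 0.975  0.224 -0.007] y [ 0.224 -0.975  0.016] z [-0.004 -0.017 -1.   ] tilt 1.0 az -102.1 tips [-0.1941 -0.7957  0.3746]
```

Request:
move_arm([
  {"dx": -0.02,"dy": 0.03,"dz": -0.015,"twist": 0,"claw": -1},
  {"dx": -0.02,"dy": 0.03,"dz": -0.015,"twist": 0,"claw": -1},
  {"dx": -0.02,"dy": 0.03,"dz": -0.015,"twist": 0,"claw": -1},
  {"dx": -0.02,"dy": 0.03,"dz": -0.015,"twist": 0,"claw": -1},
])

```text
clock: 1.98
ee_pos: [-0.2129, -0.8053, 0.5548]
tool_rot: [0.06, 0.992, 0.112, -0.023]
contact_force: [-0.1, 0.1, 0.3]
opening: 0.0853
```

```bash
python3 st.py
```

```text
t 1.98 q [-1.967  0.856  0.187  0.02   1.97  -0.613] p [-0.2129 -0.8053  0.5548] F [-0.1  0.1  0.3] open 0.0853
x [ 0.974  0.22  -0.059] y [ 0.226 -0.967  0.114] z [-0.032 -0.124 -0.992] tilt 7.39 az -104.6 tips [-0.2185 -0.8269  0.3828]
```

Request:
move_arm([
  {"dx": -0.02,"dy": 0.03,"dz": -0.015,"twist": 0,"claw": -1},
])

```text
clock: 2.07
ee_pos: [-0.2174, -0.8079, 0.5568]
tool_rot: [0.072, 0.991, 0.112, -0.028]
contact_force: [-0.8, -0.4, -0.4]
opening: 0.0853
```

```bash
sed -i 's/s\[.q.\].round(3)/s["q"].round(4)/' st.py; python3 st.py
```

```text
t 2.07 q [-1.9714  0.8546  0.1872  0.0241  1.9466 -0.6159] p [-0.2174 -0.8079  0.5568] F [-0.8 -0.4 -0.4] open 0.0853
x [ 0.973  0.219 -0.071] y [ 0.227 -0.964  0.137] z [-0.039 -0.149 -0.988] tilt 8.86 az -104.6 tips [-0.2242 -0.8338  0.3855]
```

Request:
move_arm([
  {"dx": -0.02,"dy": 0.034,"dz": -0.012,"twist": 0,"claw": -1},
  {"dx": -0.02,"dy": 0.034,"dz": -0.012,"twist": 0,"claw": -1},
  {"dx": -0.02,"dy": 0.034,"dz": -0.01,"twist": 0,"claw": -1},
  {"dx": -0.02,"dy": 0.034,"dz": -0.01,"twist": 0,"claw": -1},
  {"dx": -0.02,"dy": 0.034,"dz": -0.008,"twist": 0,"claw": -1},
  {"dx": -0.02,"dy": 0.034,"dz": -0.008,"twist": 0,"claw": -1},
  {"dx": -0.02,"dy": 0.034,"dz": -0.006,"twist": 0,"claw": -1},
  {"dx": -0.02,"dy": 0.034,"dz": -0.006,"twist": 0,"claw": -1},
])

```text
clock: 2.73
ee_pos: [-0.2398, -0.8461, 0.5612]
tool_rot: [0.175, 0.976, 0.11, -0.069]
contact_force: [0.4, 1.2, 0.7]
opening: 0.0855
```

```bash
python3 st.py
```

```text
t 2.73 q [-1.9848  0.8623  0.1875  0.0558  1.7178 -0.6208] p [-0.2398 -0.8461  0.5612] F [0.4 1.2 0.7] open 0.0855
x [ 0.966  0.192 -0.173] y [ 0.24  -0.915  0.326] z [-0.096 -0.356 -0.93 ] tilt 21.64 az -105.1 tips [-0.2565 -0.9078  0.4   ]
```

Request:
move_arm([
  {"dx": -0.028,"dy": 0.03,"dz": -0.004,"twist": 0,"claw": -1},
  {"dx": -0.028,"dy": 0.03,"dz": -0.004,"twist": 0,"claw": -1},
  {"dx": -0.028,"dy": 0.03,"dz": -0.002,"twist": 0,"claw": -1},
  {"dx": -0.028,"dy": 0.03,"dz": -0.002,"twist": 0,"claw": -1},
  {"dx": -0.028,"dy": 0.03,"dz": 0,"twist": 0,"claw": -1},
  {"dx": -0.028,"dy": 0.03,"dz": 0,"twist": 0,"claw": -1},
])

```text
clock: 3.23
ee_pos: [-0.3005, -0.8608, 0.5666]
tool_rot: [0.25, 0.957, 0.107, -0.103]
contact_force: [-0.2, -0.8, 1.1]
opening: 0.0853
```

```bash
python3 st.py
```

```text
t 3.23 q [-2.0491  0.8725  0.1875  0.1032  1.543  -0.6763] p [-0.3005 -0.8608  0.5666] F [-0.2 -0.8  1.1] open 0.0853
x [ 0.956  0.154 -0.251] y [ 0.257 -0.852  0.456] z [-0.143 -0.5   -0.854] tilt 31.37 az -106.0 tips [-0.3254 -0.9476  0.4186]
```

Request:
move_arm([
  {"dx": -0.02,"dy": 0.035,"dz": 0.002,"twist": 0,"claw": -1},
  {"dx": -0.02,"dy": 0.035,"dz": 0.002,"twist": 0,"claw": -1},
  {"dx": -0.02,"dy": 0.035,"dz": 0.004,"twist": 0,"claw": -1},
  {"dx": -0.02,"dy": 0.035,"dz": 0.004,"twist": 0,"claw": -1},
])

```text
clock: 3.57
ee_pos: [-0.3017, -0.8823, 0.5723]
tool_rot: [0.299, 0.94, 0.105, -0.126]
contact_force: [-0.1, 0.2, 0.4]
opening: 0.0854
```

```bash
python3 st.py
```

```text
t 3.57 q [-2.0412  0.8799  0.1875  0.1128  1.4213 -0.6713] p [-0.3017 -0.8823  0.5723] F [-0.1  0.2  0.4] open 0.0854
x [ 0.946  0.121 -0.3  ] y [ 0.272 -0.799  0.536] z [-0.175 -0.589 -0.789] tilt 37.92 az -106.5 tips [-0.332  -0.9845  0.4356]
```

Request:
move_arm([
  {"dx": 0.029,"dy": -0.0176,"dz": -0.0188,"twist": 0,"claw": -1},
  {"dx": 0.029,"dy": -0.0176,"dz": -0.0188,"twist": 0,"claw": -1},
  {"dx": 0.029,"dy": -0.0176,"dz": -0.0188,"twist": 0,"claw": -1},
  {"dx": 0.029,"dy": -0.0176,"dz": -0.0188,"twist": 0,"claw": -1},
  {"dx": 0.029,"dy": -0.0176,"dz": -0.0188,"twist": 0,"claw": -1},
  {"dx": 0.029,"dy": -0.0176,"dz": -0.0188,"twist": 0,"claw": -1},
  {"dx": 0.029,"dy": -0.0176,"dz": -0.0188,"twist": 0,"claw": -1},
  {"dx": 0.029,"dy": -0.0176,"dz": -0.0188,"twist": 0,"claw": -1},
  {"dx": 0.029,"dy": -0.0176,"dz": -0.0188,"twist": 0,"claw": -1},
  {"dx": 0.029,"dy": -0.0176,"dz": -0.0188,"twist": 0,"claw": -1},
  {"dx": 0.029,"dy": -0.0176,"dz": -0.0188,"twist": 0,"claw": -1},
  {"dx": 0.029,"dy": -0.0176,"dz": -0.0188,"twist": 0,"claw": -1},
])

```text
clock: 4.57
ee_pos: [-0.004, -0.5538, 0.5376]
tool_rot: [0.3, 0.94, 0.104, -0.126]
contact_force: [0.3, 0.6, 0.5]
opening: 0.0855
```

```bash
python3 st.py
```

```text
t 4.57 q [-1.7597  0.0201  1.5874 -0.0778  0.8762 -0.3809] p [-0.004  -0.5538  0.5376] F [0.3 0.6 0.5] open 0.0855
x [ 0.947  0.121 -0.299] y [ 0.272 -0.799  0.537] z [-0.173 -0.589 -0.789] tilt 37.91 az -106.4 tips [-0.0341 -0.656   0.4008]
```

Request:
move_arm([
  {"dx": 0.0358,"dy": -0.0014,"dz": -0.0144,"twist": 0,"claw": -1},
  {"dx": 0.0358,"dy": -0.0014,"dz": -0.0144,"twist": 0,"claw": -1},
  {"dx": 0.0358,"dy": -0.0014,"dz": -0.0144,"twist": 0,"claw": -1},
  {"dx": 0.0358,"dy": -0.0014,"dz": -0.0144,"twist": 0,"claw": -1},
  {"dx": 0.0358,"dy": -0.0014,"dz": -0.0144,"twist": 0,"claw": -1},
  {"dx": 0.0358,"dy": -0.0014,"dz": -0.0144,"twist": 0,"claw": -1},
  {"dx": 0.0358,"dy": -0.0014,"dz": -0.0144,"twist": 0,"claw": -1},
  {"dx": 0.0358,"dy": -0.0014,"dz": -0.0144,"twist": 0,"claw": -1},
  {"dx": 0.0358,"dy": -0.0014,"dz": -0.0144,"twist": 0,"claw": -1},
  {"dx": 0.0358,"dy": -0.0014,"dz": -0.0144,"twist": 0,"claw": -1},
  {"dx": 0.0358,"dy": -0.0014,"dz": -0.0144,"twist": 0,"claw": -1},
])

```text
clock: 5.48
ee_pos: [0.3925, -0.4009, 0.5379]
tool_rot: [0.299, 0.94, 0.105, -0.124]
contact_force: [0.9, -1.0, -0.8]
opening: 0.0855
```

```bash
python3 st.py
```

```text
t 5.48 q [-0.8245  0.1483  1.4444 -0.5902  1.2299  0.6358] p [ 0.3925 -0.4009  0.5379] F [ 0.9 -1.  -0.8] open 0.0855
x [ 0.948  0.123 -0.295] y [ 0.271 -0.799  0.537] z [-0.17  -0.589 -0.79 ] tilt 37.8 az -106.1 tips [ 0.363  -0.503   0.4009]
```

Request:
move_arm([
  {"dx": 0.0202,"dy": -0.0261,"dz": -0.0199,"twist": 0,"claw": -1},
  {"dx": 0.0202,"dy": -0.0261,"dz": -0.0199,"twist": 0,"claw": -1},
  {"dx": 0.0202,"dy": -0.0261,"dz": -0.0199,"twist": 0,"claw": -1},
  {"dx": 0.0202,"dy": -0.0261,"dz": -0.0199,"twist": 0,"claw": -1},
  {"dx": 0.0202,"dy": -0.0261,"dz": -0.0199,"twist": 0,"claw": -1},
  {"dx": 0.0202,"dy": -0.0261,"dz": -0.0199,"twist": 0,"claw": -1},
  {"dx": 0.0202,"dy": -0.0261,"dz": -0.0199,"twist": 0,"claw": -1},
  {"dx": 0.0202,"dy": -0.0261,"dz": -0.0199,"twist": 0,"claw": -1},
  {"dx": 0.0202,"dy": -0.0261,"dz": -0.0199,"twist": 0,"claw": -1},
  {"dx": 0.0202,"dy": -0.0261,"dz": -0.0199,"twist": 0,"claw": -1},
  {"dx": 0.0202,"dy": -0.0261,"dz": -0.0199,"twist": 0,"claw": -1},
  {"dx": 0.0202,"dy": -0.0261,"dz": -0.0199,"twist": 0,"claw": -1},
  {"dx": 0.0202,"dy": -0.0261,"dz": -0.0199,"twist": 0,"claw": -1},
])

```text
clock: 6.57
ee_pos: [0.5925, 0.0551, 0.4829]
tool_rot: [0.298, 0.941, 0.105, -0.123]
contact_force: [0.3, -0.3, -0.0]
opening: 0.0853
```

```bash
python3 st.py
```

```text
t 6.57 q [ 0.0799  0.4087  1.2225 -0.6169  1.7383  1.3947] p [0.5925 0.0551 0.4829] F [ 0.3 -0.3 -0. ] open 0.0853
x [ 0.948  0.124 -0.293] y [ 0.27  -0.801  0.534] z [-0.169 -0.586 -0.793] tilt 37.56 az -106.1 tips [ 0.5632 -0.0464  0.3455]
```

Request:
move_arm([
  {"dx": 0,"dy": 0,"dz": 0,"twist": 6,"claw": 1},
  {"dx": 0,"dy": 0,"dz": 0,"twist": 6,"claw": 1},
  {"dx": 0,"dy": 0,"dz": 0,"twist": 6,"claw": 1},
  {"dx": 0,"dy": 0,"dz": 0,"twist": 6,"claw": 1},
  {"dx": 0.004,"dy": -0.029,"dz": 0.0047,"twist": 0,"claw": 1},
  {"dx": 0.004,"dy": -0.029,"dz": 0.0047,"twist": 0,"claw": 1},
  {"dx": 0.004,"dy": -0.029,"dz": 0.0047,"twist": 0,"claw": 1},
  {"dx": 0.004,"dy": -0.029,"dz": 0.0047,"twist": 0,"claw": 1},
  {"dx": 0.004,"dy": -0.029,"dz": 0.0047,"twist": 0,"claw": 1},
  {"dx": 0.004,"dy": -0.029,"dz": 0.0047,"twist": 0,"claw": 1},
  {"dx": 0,"dy": 0,"dz": 0,"twist": 0,"claw": 1},
], newtons=20)

```text
clock: 7.48
ee_pos: [0.6346, 0.1706, 0.3474]
tool_rot: [0.316, 0.942, -0.091, -0.062]
contact_force: [-1.4, -0.6, -1.4]
opening: 0.0001
```

```bash
python3 - <<'E'
from st import *
for n in ['wrist','scene','side']:
    s=get_state()
    c=capture(n); c={k:v for k,v in c.items()}; pickle.dump((c,s),open(n+'1.pkl','wb')); f=c['frame'][:,:,::-1]
    cv2.imwrite(f'pics/{n}1.png',f)
    if n!='wrist':
        x0,y0,x1,y1=dict(scene=(210,90,410,270),side=(220,110,420,260))[n]
        cv2.imwrite(f'pics/{n}1z.png',cv2.resize(f[y0:y1,x0:x1],None,fx=3.3,fy=3.3,interpolation=cv2.INTER_CUBIC))
show()
E
```

```text
t 7.63 q [ 0.2351  0.6223  1.1878 -0.5625  1.6773  2.0418] p [0.6348 0.1674 0.3533] F [-0.2 -0.3  0. ] open -0.0003
x [ 0.976 -0.213 -0.053] y [-0.138 -0.782  0.608] z [-0.171 -0.586 -0.792] tilt 37.63 az -106.2 tips [0.6051 0.0657 0.216 ]
```

View pics/wrist1.png

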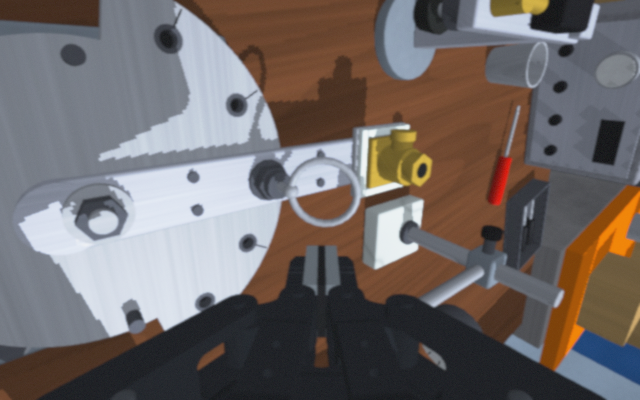

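View pics/scene1z.png

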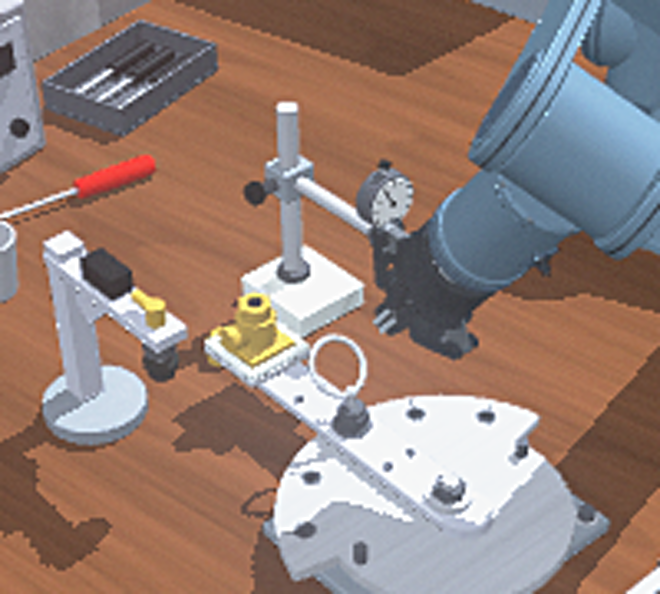

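View pics/side1z.png

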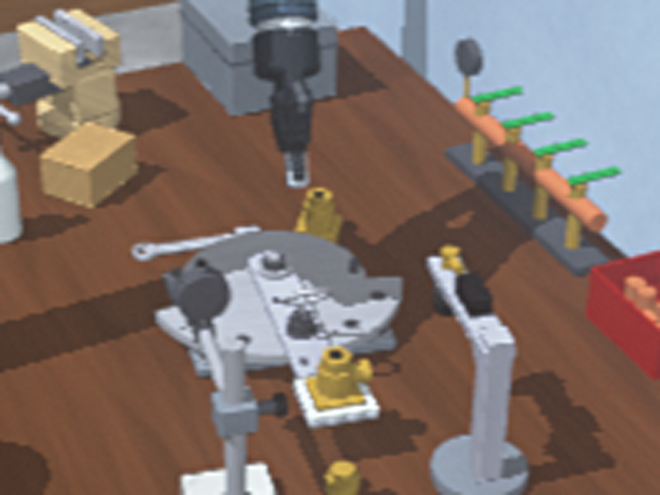

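The wrist view shows the ring as a near circle centred at about (325,191), and the shut fingertips at (322,247). The tool is tilted 37.6 degrees, as the ring needs. Next I refine the ring centre by ray crossing.

```bash
python3 - <<'E'
from st import *
w,sw=pickle.load(open('wrist1.pkl','rb'));c,_=pickle.load(open('scene1.pkl','rb'));d,_=pickle.load(open('side1.pkl','rb'))
# ring ellipse in wrist: depth-based wire mask
P=cloud(w,sw); z=w['range_z']; f=w['frame']
ex=np.array([np.cos(np.radians(-100)),np.sin(np.radians(-100)),0]); 
m=np.zeros(z.shape,bool); m[140:240,275:375]=True
m&=(P[...,2]>.09)&(P[...,2]<.15)&(z>0)
pts=P[m]; print(m.sum(),pts.mean(0))
# plane fit
cen=pts.mean(0);n=np.linalg.svd(pts-cen)[2][2];print('normal',n)
uv=np.argwhere(m)[:,::-1].astype(np.float32); e=cv2.fitEllipse(uv[uv[:,0]>290]); print(e)
piv=np.array([.6102,.142,0]); C=piv+.149*ex; C[2]=.115
print('C model',C,'proj wrist',proj(w,C,sw),'scene',proj(c,C),'side',proj(d,C))
tip=sw['ee_pos']+tcp_to_tips*show()[1][:,2]; print('tip proj',proj(w,tip,sw))
o1,d1=ray(w,*e[0],sw); S=(210+338.5/3.3-.5,90+365.5/3.3-.5); o2,d2=ray(c,*S)
s=np.linalg.lstsq(np.stack([d1,-d2],1),o2-o1,rcond=None)[0]; print('tri',o1+s[0]*d1,o2+s[1]*d2, S)
print('ray at z .115',onplane(w,*e[0],.115,sw))
g=cv2.resize(f[120:270,250:400,::-1].copy(),None,fx=4,fy=4); cv2.imwrite('pics/wz.png',g)
for nm,a in (('bolt',(101,222)),('h-30',(247,243)),('h+30',(236,104))): print(nm,onplane(w,*a,.077 if nm=='bolt' else .042,sw))
E
```

```text
1578 [ 0.58590111 -0.00213219  0.11675157]
normal [0.12316517 0.68813478 0.71505306]
((324.413330078125, 191.3551788330078), (63.249656677246094, 66.37782287597656), 120.85537719726562)
C model [ 0.58432642 -0.00473636  0.115     ] proj wrist [[323.71474339 191.41371675]] scene [[311.93434874 200.5792655 ]] side [[312.83135697 200.02397937]]
t 7.63 q [ 0.2351  0.6223  1.1878 -0.5625  1.6773  2.0418] p [0.6348 0.1674 0.3533] F [-0.2 -0.3  0. ] open -0.0003
x [ 0.976 -0.213 -0.053] y [-0.138 -0.782  0.608] z [-0.171 -0.586 -0.792] tilt 37.63 az -106.2 tips [0.6051 0.0657 0.216 ]
tip proj [[319.95936946 262.47978636]]
tri [ 0.58622555 -0.00285659  0.11869441] [ 0.58617633 -0.00261992  0.11855791] (312.07575757575756, 200.25757575757575)
ray at z .115 [ 0.58410368 -0.0054287   0.115     ]
bolt [0.6104622  0.14406647 0.077     ]
h-30 [0.52561207 0.04377965 0.042     ]
h+30 [0.65483684 0.02082257 0.042     ]
```

View pics/wz.png

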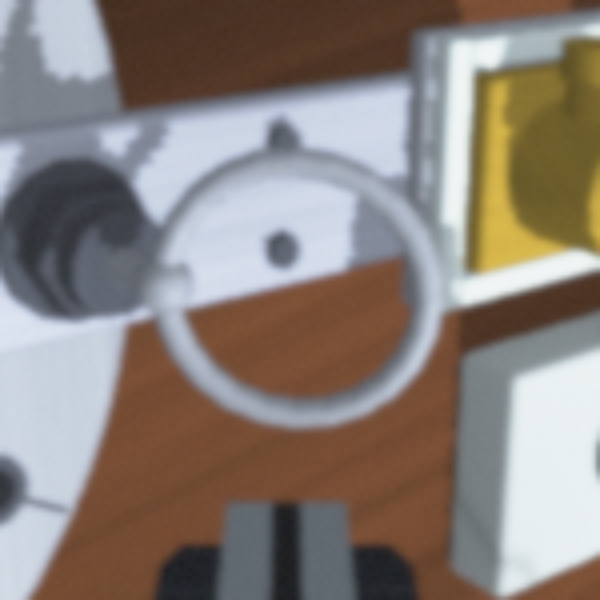

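Request:
move_arm([
  {"dx": 0,"dy": -0.0035,"dz": 0.02,"twist": 0,"claw": 1},
  {"dx": 0,"dy": 0,"dz": 0.03,"twist": 0,"claw": 1},
  {"dx": 0,"dy": 0,"dz": 0.03,"twist": 0,"claw": 1},
  {"dx": 0,"dy": 0,"dz": 0.02,"twist": 0,"claw": 1},
  {"dx": 0,"dy": 0,"dz": 0,"twist": 0,"claw": 1},
  {"dx": 0,"dy": 0,"dz": 0,"twist": 0,"claw": 1},
])

```text
clock: 8.13
ee_pos: [0.6179, 0.1104, 0.2725]
tool_rot: [0.317, 0.942, -0.094, -0.06]
contact_force: [0.0, -0.1, 0.7]
opening: 0.0001
```

```bash
python3 - <<'E'
from st import *
s,M=show()
C=np.array([.5844,-.0047,.115]); tip=s['ee_pos']+tcp_to_tips*M[:,2]; print('C-tip in tool',((C-tip)@M).round(4))
c=capture('wrist'); cv2.imwrite('pics/wrist2.png',c['frame'][:,:,::-1])
c=capture('scene'); cv2.imwrite('pics/scene2z.png',cv2.resize(c['frame'][130:280,240:400,::-1],None,fx=4,fy=4,interpolation=cv2.INTER_CUBIC))
E
```

```text
t 8.13 q [ 0.1589  0.6331  1.3804 -0.587   1.4692  2.0937] p [0.6179 0.1104 0.2725] F [ 0.  -0.1  0.7] open 0.0001
x [ 0.975 -0.216 -0.053] y [-0.14  -0.781  0.608] z [-0.173 -0.586 -0.792] tilt 37.64 az -106.4 tips [0.588  0.0088 0.1352]
C-tip in tool [ 0.0005 -0.0012  0.0245]
```

View pics/wrist2.png

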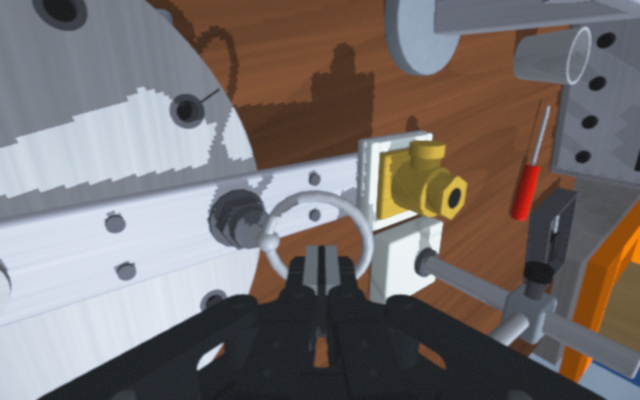

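View pics/scene2z.png

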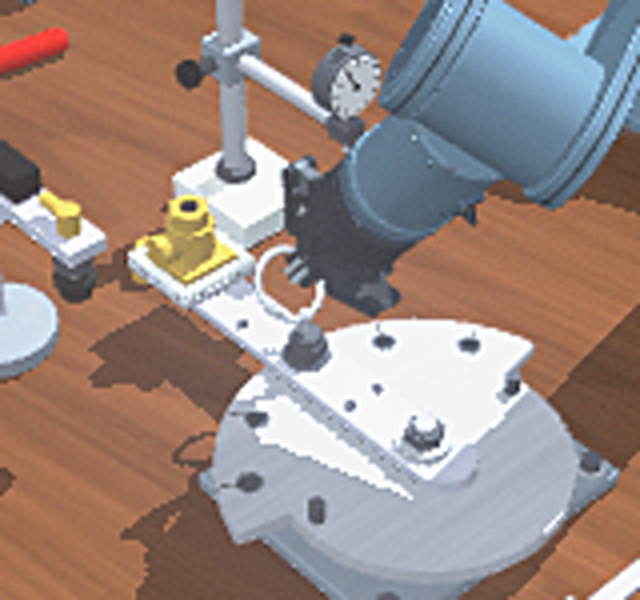

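Request:
move_arm([
  {"dx": 0.0005,"dy": -0.001,"dz": 0.012,"twist": 0,"claw": 1},
  {"dx": 0,"dy": 0,"dz": 0.013,"twist": 0,"claw": 1},
  {"dx": 0,"dy": 0,"dz": 0.012,"twist": 0,"claw": 1},
  {"dx": 0,"dy": 0,"dz": 0.007,"twist": 0,"claw": 1},
  {"dx": 0,"dy": 0,"dz": 0.004,"twist": 0,"claw": 1},
  {"dx": 0,"dy": 0,"dz": 0,"twist": 0,"claw": 1},
])

```text
clock: 8.73
ee_pos: [0.6098, 0.0837, 0.2314]
tool_rot: [0.317, 0.942, -0.093, -0.061]
contact_force: [0.3, 0.2, -0.0]
opening: 0.0001
```

```bash
python3 - <<'E'
from st import *
s,M=show()
C=np.array([.5844,-.0047,.115]); tip=s['ee_pos']+tcp_to_tips*M[:,2]; print('C-tip in tool',((C-tip)@M).round(4))
c=capture('wrist'); cv2.imwrite('pics/wrist3.png',c['frame'][:,:,::-1])
c=capture('scene'); cv2.imwrite('pics/scene3z.png',cv2.resize(c['frame'][130:280,240:400,::-1],None,fx=4,fy=4,interpolation=cv2.INTER_CUBIC))
E
```

```text
t 8.73 q [ 0.1212  0.6551  1.4571 -0.6092  1.3707  2.1191] p [0.6098 0.0837 0.2314] F [ 0.3  0.2 -0. ] open 0.0001
x [ 0.975 -0.214 -0.056] y [-0.137 -0.781  0.609] z [-0.174 -0.586 -0.791] tilt 37.7 az -106.6 tips [ 0.5796 -0.0179  0.0942]
C-tip in tool [ 0.0007  0.0017 -0.0251]
```

View pics/wrist3.png

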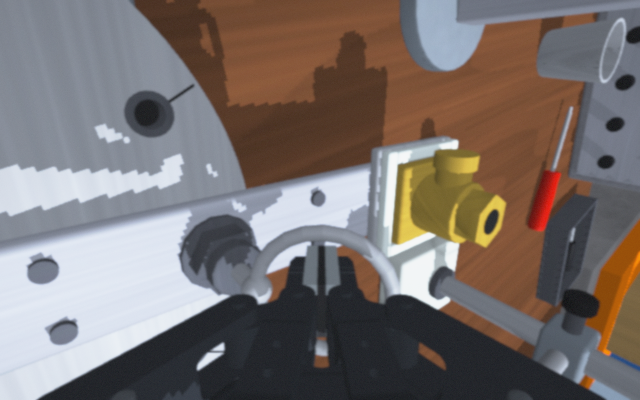

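View pics/scene3z.png

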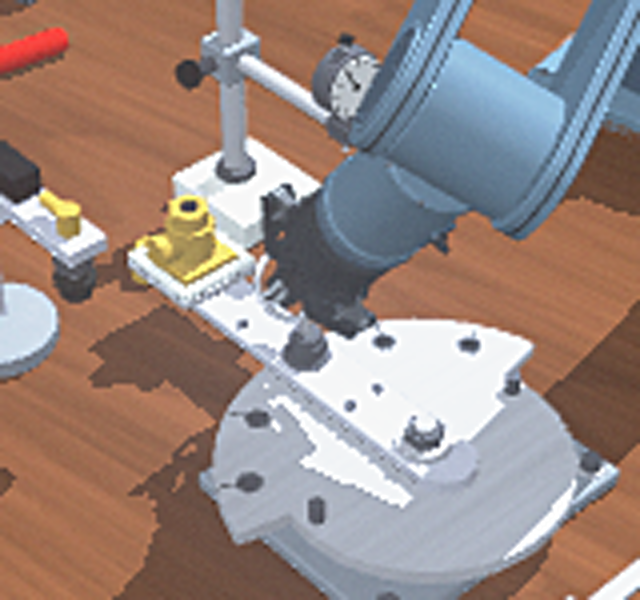

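Request:
move_arm([
  {"dx": 0,"dy": 0.003,"dz": 0,"twist": 0,"claw": 1},
  {"dx": 0,"dy": 0.003,"dz": 0,"twist": 0,"claw": 1},
  {"dx": 0,"dy": 0.003,"dz": 0,"twist": 0,"claw": 1},
  {"dx": 0,"dy": 0,"dz": 0,"twist": 0,"claw": 1},
])

```text
clock: 9.17
ee_pos: [0.6089, 0.077, 0.2384]
tool_rot: [0.317, 0.942, -0.093, -0.06]
contact_force: [-1.8, 0.7, -0.7]
opening: 0.0002
```

```bash
python3 st.py
```

```text
t 9.17 q [ 0.1111  0.6421  1.4613 -0.6119  1.3708  2.1079] p [0.6089 0.077  0.2384] F [-1.8  0.7 -0.7] open 0.0002
x [ 0.975 -0.214 -0.054] y [-0.138 -0.782  0.608] z [-0.172 -0.586 -0.792] tilt 37.62 az -106.4 tips [ 0.579  -0.0246  0.101 ]
```

Request:
move_arm([
  {"dx": -0.0002,"dy": 0.0018,"dz": -0.0024,"twist": 0,"claw": 1},
  {"dx": -0.0002,"dy": 0.0018,"dz": -0.0024,"twist": 0,"claw": 1},
  {"dx": -0.0002,"dy": 0.0018,"dz": -0.0024,"twist": 0,"claw": 1},
  {"dx": 0,"dy": 0,"dz": 0,"twist": 0,"claw": 1},
])

```text
clock: 9.5
ee_pos: [0.6087, 0.0791, 0.2457]
tool_rot: [0.315, 0.943, -0.093, -0.06]
contact_force: [1.2, 7.5, -9.1]
opening: -0.0002
```

```bash
python3 st.py
```

```text
t 9.5 q [ 0.1134  0.6333  1.4552 -0.6053  1.3821  2.0983] p [0.6087 0.0791 0.2457] F [ 1.2  7.5 -9.1] open -0.0002
x [ 0.976 -0.213 -0.055] y [-0.137 -0.785  0.604] z [-0.172 -0.582 -0.795] tilt 37.37 az -106.5 tips [ 0.5789 -0.0218  0.1079]
```

Request:
move_arm([
  {"dx": -0.0002,"dy": 0.0018,"dz": -0.0024,"twist": 0,"claw": 1},
  {"dx": -0.0002,"dy": 0.0018,"dz": -0.0024,"twist": 0,"claw": 1},
  {"dx": -0.0002,"dy": 0.0018,"dz": -0.0024,"twist": 0,"claw": 1},
  {"dx": -0.0002,"dy": 0.0018,"dz": -0.0024,"twist": 0,"claw": 1},
  {"dx": 0,"dy": 0,"dz": 0,"twist": 0,"claw": 1},
])

```text
clock: 9.92
ee_pos: [0.6086, 0.0798, 0.2573]
tool_rot: [0.314, 0.943, -0.092, -0.06]
contact_force: [1.8, 9.6, -11.1]
opening: -0.0002
```

```bash
python3 - <<'E'
from st import *
s,M=show()
w=capture('wrist'); cv2.imwrite('pics/wrist4.png',w['frame'][:,:,::-1])
c=capture('side'); cv2.imwrite('pics/side4z.png',cv2.resize(c['frame'][130:260,240:400,::-1],None,fx=4,fy=4,interpolation=cv2.INTER_CUBIC))
c=capture('scene'); cv2.imwrite('pics/scene4z.png',cv2.resize(c['frame'][130:280,240:400,::-1],None,fx=4,fy=4,interpolation=cv2.INTER_CUBIC))
E
```

```text
t 9.92 q [ 0.1142  0.6202  1.4463 -0.6018  1.4002  2.0853] p [0.6086 0.0798 0.2573] F [  1.8   9.6 -11.1] open -0.0002
x [ 0.976 -0.212 -0.056] y [-0.136 -0.786  0.604] z [-0.172 -0.581 -0.795] tilt 37.32 az -106.5 tips [ 0.5788 -0.021   0.1194]
```

View pics/wrist4.png

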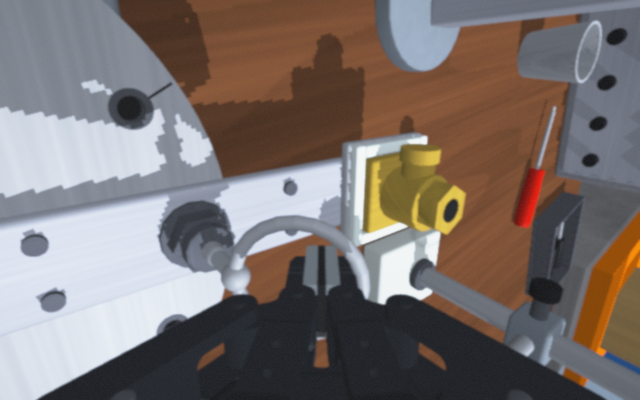

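View pics/scene4z.png

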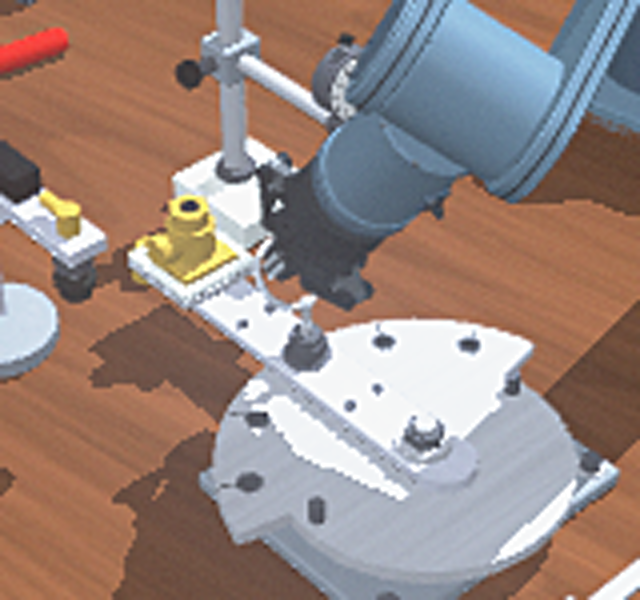

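View pics/side4z.png

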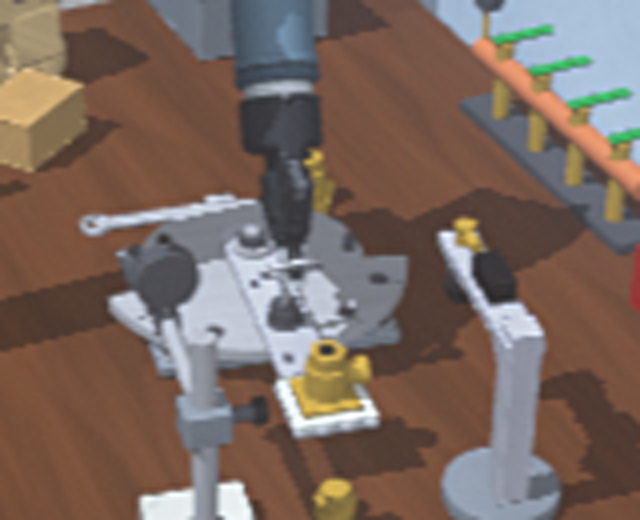

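```bash
python3 - <<'E'
from st import *
s,M=show(); w=capture('wrist')
for z in (.096,.106,.108,.110,.112,.114,.116,.118): print(z,proj(w,[.5876,.0140,z],s).round(1))
cv2.imwrite('pics/wz5.png',cv2.resize(w['frame'][210:320,180:300,::-1],None,fx=5,fy=5,interpolation=cv2.INTER_CUBIC))
E
```

```text
t 10.07 q [ 0.1142  0.6208  1.4467 -0.6019  1.3995  2.0855] p [0.6086 0.0798 0.2567] F [  2.4  10.2 -11.7] open -0.0
x [ 0.976 -0.212 -0.056] y [-0.136 -0.786  0.604] z [-0.172 -0.581 -0.795] tilt 37.32 az -106.5 tips [ 0.5787 -0.021   0.1188]
0.096 [[226.1 262.5]]
0.106 [[235.2 272.2]]
0.108 [[237.2 274.3]]
0.11 [[239.2 276.4]]
0.112 [[241.2 278.5]]
0.114 [[243.2 280.7]]
0.116 [[245.3 283. ]]
0.118 [[247.5 285.3]]
```

View pics/wz5.png

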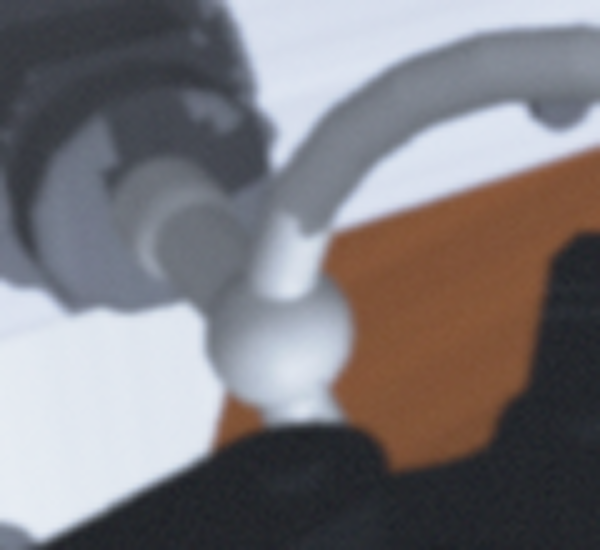

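```bash
python3 - <<'E'
from st import *
s,M=show()
print('lift3',(M.T@[0,0,.003]).round(4))
for i in range(12):
    a=np.radians(-100.4-2.5*(i+.5)); print((M.T@(np.array([np.sin(a),-np.cos(a),0])*.151*np.radians(2.5))).round(4).tolist())
E
```

```text
t 10.12 q [ 0.1142  0.6208  1.4467 -0.6019  1.3995  2.0856] p [0.6086 0.0798 0.2567] F [  2.5   9.5 -10.1] open 0.0004
x [ 0.976 -0.212 -0.056] y [-0.136 -0.786  0.604] z [-0.172 -0.581 -0.795] tilt 37.32 az -106.5 tips [ 0.5788 -0.021   0.1188]
lift3 [-0.0002  0.0018 -0.0024]
[-0.0066, -0.0002, 0.0003]
[-0.0066, -0.0004, 0.0002]
[-0.0066, -0.0006, -0.0]
[-0.0065, -0.0009, -0.0002]
[-0.0065, -0.0011, -0.0004]
[-0.0064, -0.0013, -0.0005]
[-0.0064, -0.0015, -0.0007]
[-0.0063, -0.0017, -0.0009]
[-0.0062, -0.002, -0.001]
[-0.0061, -0.0022, -0.0012]
[-0.006, -0.0024, -0.0014]
[-0.0059, -0.0026, -0.0015]
```

Request:
move_arm([
  {"dx": -0.0002,"dy": 0.0018,"dz": -0.0024,"twist": 0,"claw": 1},
  {"dx": 0,"dy": 0,"dz": 0,"twist": 0,"claw": 1},
  {"dx": -0.0066,"dy": -0.0002,"dz": 0.0003,"twist": 0,"claw": 1},
  {"dx": -0.0066,"dy": -0.0004,"dz": 0.0002,"twist": 0,"claw": 1},
  {"dx": -0.0066,"dy": -0.0006,"dz": 0,"twist": 0,"claw": 1},
  {"dx": -0.0065,"dy": -0.0009,"dz": -0.0002,"twist": 0,"claw": 1},
  {"dx": 0,"dy": 0,"dz": 0,"twist": 0,"claw": 1},
])

```text
clock: 10.7
ee_pos: [0.5827, 0.0877, 0.2598]
tool_rot: [0.314, 0.943, -0.092, -0.06]
contact_force: [4.2, 11.1, -10.3]
opening: 0.0
```

```bash
cat > look.py <<'E'
from st import *; import sys
n=sys.argv[1]; s,M=show()
w=capture('wrist'); cv2.imwrite(f'pics/wrist{n}.png',w['frame'][:,:,::-1])
c=capture('scene'); cv2.imwrite(f'pics/scene{n}z.png',cv2.resize(c['frame'][130:280,240:400,::-1],None,fx=4,fy=4,interpolation=cv2.INTER_CUBIC))
E
python3 look.py 6
```

```text
t 10.7 q [ 0.1311  0.5826  1.509  -0.5976  1.3864  2.1114] p [0.5827 0.0877 0.2598] F [  4.2  11.1 -10.3] open 0.0
x [ 0.976 -0.211 -0.055] y [-0.136 -0.786  0.603] z [-0.171 -0.58  -0.796] tilt 37.24 az -106.4 tips [ 0.5531 -0.0129  0.1218]
```

View pics/wrist6.png

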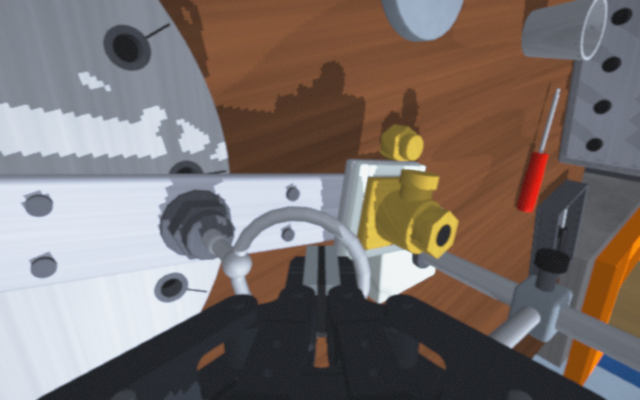

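View pics/scene6z.png

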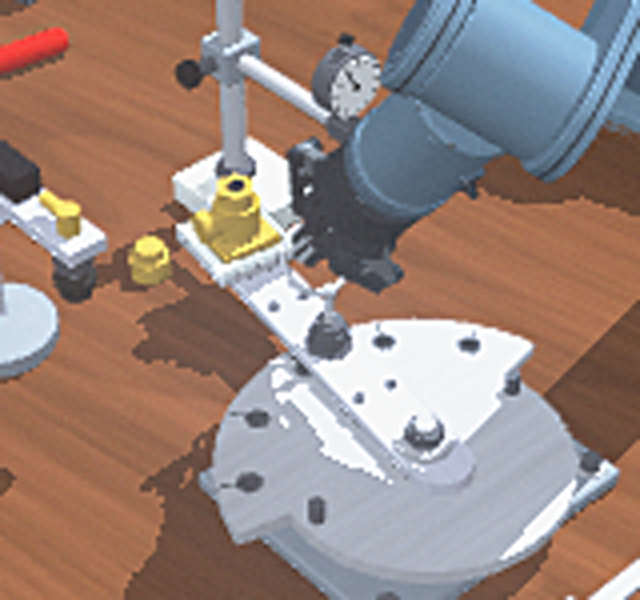

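Request:
move_arm([
  {"dx": -0.0065,"dy": -0.0011,"dz": -0.0004,"twist": 0,"claw": 1},
  {"dx": -0.0064,"dy": -0.0013,"dz": -0.0005,"twist": 0,"claw": 1},
  {"dx": -0.0064,"dy": -0.0015,"dz": -0.0007,"twist": 0,"claw": 1},
  {"dx": -0.0063,"dy": -0.0017,"dz": -0.0009,"twist": 0,"claw": 1},
  {"dx": -0.0062,"dy": -0.002,"dz": -0.001,"twist": 0,"claw": 1},
  {"dx": -0.0061,"dy": -0.0022,"dz": -0.0012,"twist": 0,"claw": 1},
  {"dx": 0,"dy": 0,"dz": 0,"twist": 0,"claw": 1},
])

```text
clock: 11.38
ee_pos: [0.5488, 0.1061, 0.2603]
tool_rot: [0.313, 0.943, -0.092, -0.059]
contact_force: [6.3, 12.0, -10.9]
opening: -0.0004
```

```bash
python3 look.py 7
```

```text
t 11.38 q [ 0.1687  0.5422  1.5822 -0.588   1.3748  2.1586] p [0.5488 0.1061 0.2603] F [  6.3  12.  -10.9] open -0.0004
x [ 0.976 -0.211 -0.053] y [-0.137 -0.787  0.602] z [-0.168 -0.581 -0.797] tilt 37.19 az -106.2 tips [0.5196 0.0054 0.1222]
```

View pics/wrist7.png

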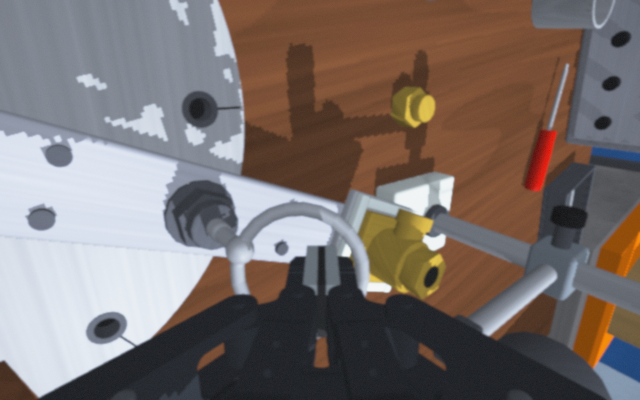

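View pics/scene7z.png

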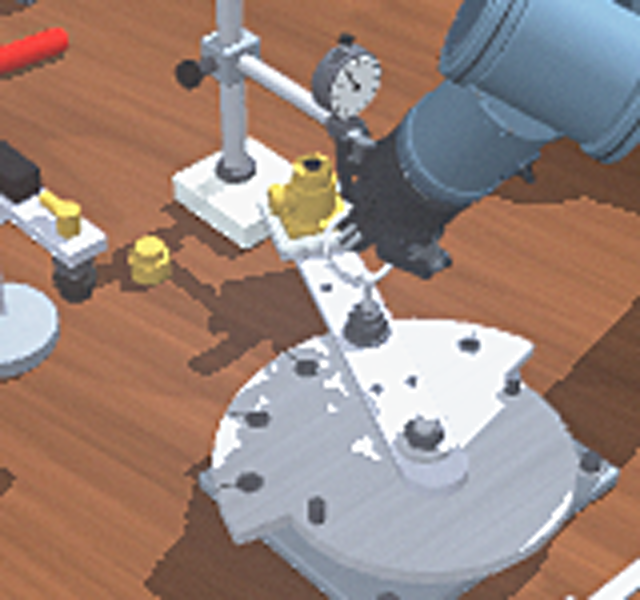

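```bash
cat > ang.py <<'E'
from st import *; import sys
# ball pixel in the wrist picture -> lift and angle, using radius 130 mm from pivot
def ang(w,s,u,v):
    o,d=ray(w,u,v,s); piv=np.array([.6102,.142])
    for z in (.096,.108,.110,.112,.114,.116):
        p=o+d*(z-o[2])/d[2]; r=p[:2]-piv; print(z,'r',np.linalg.norm(r).round(4),'arm deg',(np.degrees(np.arctan2(r[1],r[0]))+100).round(2))
if __name__=='__main__':
    s,M=show(); w=capture('wrist'); g=cv2.cvtColor(w['frame'],cv2.COLOR_RGB2GRAY)
    u0,v0=int(sys.argv[1]),int(sys.argv[2]); cv2.imwrite('pics/ball'+sys.argv[3]+'.png',cv2.resize(w['frame'][v0-40:v0+40,u0-50:u0+50,::-1],None,fx=6,fy=6,interpolation=cv2.INTER_CUBIC))
    h=cv2.HoughCircles(cv2.resize(g[v0-25:v0+25,u0-25:u0+25],None,fx=4,fy=4,interpolation=cv2.INTER_CUBIC),cv2.HOUGH_GRADIENT,1,30,param1=80,param2=12,minRadius=38,maxRadius=70)
    print(h)
    if h is not None:
        u,v=u0-25+h[0,0,0]/4,v0-25+h[0,0,1]/4; print(u,v); ang(w,s,u,v)
E
python3 ang.py 240 248 7
```

```text
t 11.48 q [ 0.1681  0.5426  1.5811 -0.5886  1.3745  2.1582] p [0.5494 0.1058 0.2604] F [  7.1  10.8 -10. ] open -0.0
x [ 0.976 -0.21  -0.052] y [-0.137 -0.786  0.602] z [-0.168 -0.581 -0.797] tilt 37.19 az -106.1 tips [0.5203 0.0051 0.1223]
[[[ 99.5 108.5  58.4]
  [161.5 185.5  39.9]
  [ 48.5  17.5  44.9]
  [131.5  10.5  41.7]]]
239.875 250.125
0.096 r 0.1368 arm deg -26.05
0.108 r 0.1295 arm deg -24.25
0.11 r 0.1283 arm deg -23.93
0.112 r 0.1271 arm deg -23.6
0.114 r 0.1259 arm deg -23.27
0.116 r 0.1247 arm deg -22.93
```

View pics/ball7.png

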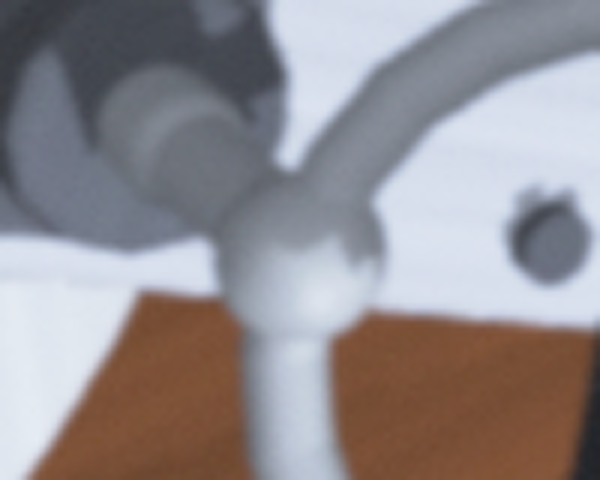

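Request:
move_arm([
  {"dx": -0.0045,"dy": -0.0019,"dz": -0.0011,"twist": 0,"claw": 1},
  {"dx": -0.0045,"dy": -0.0019,"dz": -0.0011,"twist": 0,"claw": 1},
  {"dx": -0.0045,"dy": -0.0019,"dz": -0.0011,"twist": 0,"claw": 1},
  {"dx": 0,"dy": 0,"dz": 0,"twist": 0,"claw": 1},
  {"dx": 0,"dy": 0,"dz": 0,"twist": 0,"claw": 1},
])

```text
clock: 11.95
ee_pos: [0.538, 0.1149, 0.2605]
tool_rot: [0.314, 0.943, -0.092, -0.058]
contact_force: [7.3, 11.3, -11.1]
opening: 0.0002
```

```bash
python3 ang.py 242 240 8; python3 look.py 8
```

```text
t 11.95 q [ 0.1864  0.5312  1.6017 -0.5829  1.3746  2.177 ] p [0.538  0.1149 0.2605] F [  7.3  11.3 -11.1] open 0.0002
x [ 0.976 -0.21  -0.051] y [-0.138 -0.786  0.602] z [-0.167 -0.581 -0.797] tilt 37.18 az -106.0 tips [0.5091 0.0141 0.1223]
[[[105.5 113.5  56.9]]]
243.375 243.375
0.096 r 0.1371 arm deg -30.62
0.108 r 0.1294 arm deg -29.23
0.11 r 0.1282 arm deg -28.98
0.112 r 0.1269 arm deg -28.72
0.114 r 0.1257 arm deg -28.47
0.116 r 0.1244 arm deg -28.2
t 12.0 q [ 0.1862  0.5313  1.6015 -0.583   1.3745  2.177 ] p [0.5381 0.1148 0.2605] F [ 7.3 10.5 -9.9] open -0.0001
x [ 0.976 -0.21  -0.051] y [-0.138 -0.786  0.602] z [-0.167 -0.581 -0.797] tilt 37.18 az -106.0 tips [0.5092 0.0141 0.1223]
```

View pics/wrist8.png

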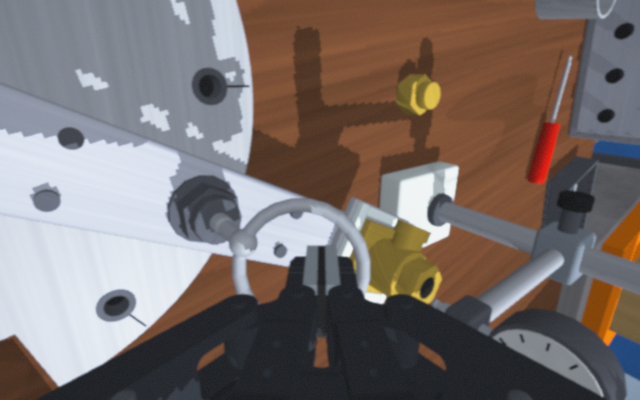

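View pics/scene8z.png

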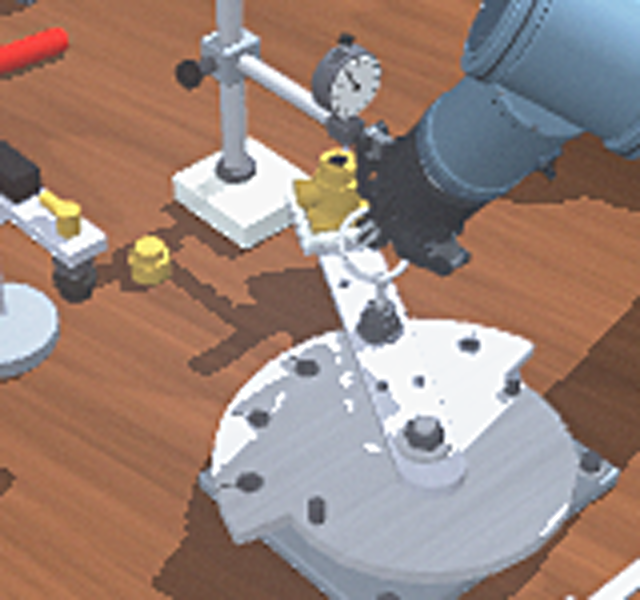

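```bash
python3 - <<'E'
from st import *; from ang import ang
import copy
w,sw=pickle.load(open('wrist1.pkl','rb'))
s=dict(sw); s['ee_pos']=np.array([.6086,.0798,.2567]); 
M=np.array([[.976,-.212,-.056],[-.136,-.786,.604],[-.172,-.581,-.795]]).T
q=R.from_matrix(M).as_quat(); s['tool_rot']=[q[3],q[0],q[1],q[2]]
ang(w,s,236.2,278)
c=pickle.load(open('scene0.pkl','rb'))
for p in ((210+256.5/3.3-.5,110+236.5/3.3-.5),(240+338.5/4-.5,130+159/4-.5)):
    P=onplane(c,*p,.120); r=P[:2]-[.6102,.142]; print(P,np.linalg.norm(r),np.degrees(np.arctan2(r[1],r[0]))+100)
E
```

```text
0.096 r 0.1343 arm deg -4.2
0.108 r 0.1294 arm deg -0.71
0.11 r 0.1286 arm deg -0.1
0.112 r 0.1279 arm deg 0.51
0.114 r 0.1271 arm deg 1.13
0.116 r 0.1264 arm deg 1.76
[ 0.56230276 -0.12325031  0.12      ] 0.269540117899201 -0.23581237980927483
[ 0.43994992 -0.07026012  0.12      ] 0.27210190278419516 -28.73248153102304
```

Request:
move_arm([
  {"dx": -0.0032,"dy": -0.0014,"dz": -0.0009,"twist": 0,"claw": 1},
  {"dx": 0,"dy": 0,"dz": 0,"twist": 0,"claw": 1},
  {"dx": 0,"dy": 0,"dz": 0,"twist": 0,"claw": 1},
  {"dx": 0.0002,"dy": -0.0018,"dz": 0.0024,"twist": 0,"claw": 1},
  {"dx": 0.0002,"dy": -0.0018,"dz": 0.0024,"twist": 0,"claw": 1},
  {"dx": 0.0002,"dy": -0.0018,"dz": 0.0024,"twist": 0,"claw": 1},
  {"dx": 0,"dy": 0,"dz": 0,"twist": 0,"claw": 1},
])

```text
clock: 12.68
ee_pos: [0.5357, 0.1168, 0.2513]
tool_rot: [0.314, 0.943, -0.092, -0.057]
contact_force: [8.4, 10.7, -8.9]
opening: 0.0
```

```bash
python3 ang.py 242 240 9; python3 look.py 9
```

```text
t 12.68 q [ 0.1905  0.5405  1.613  -0.5841  1.3589  2.1918] p [0.5357 0.1168 0.2513] F [ 8.4 10.7 -8.9] open 0.0
x [ 0.976 -0.21  -0.05 ] y [-0.138 -0.786  0.602] z [-0.166 -0.581 -0.797] tilt 37.18 az -106.0 tips [0.5068 0.0161 0.1131]
[[[106.5  98.5  59. ]]]
243.625 239.625
0.096 r 0.1305 arm deg -30.12
0.108 r 0.123 arm deg -28.7
0.11 r 0.1217 arm deg -28.45
0.112 r 0.1205 arm deg -28.19
0.114 r 0.1192 arm deg -27.93
0.116 r 0.118 arm deg -27.66
t 12.73 q [ 0.1904  0.5402  1.6127 -0.584   1.3594  2.1917] p [0.5357 0.1168 0.2515] F [ 7.6 10.7 -9.5] open -0.0002
x [ 0.976 -0.21  -0.05 ] y [-0.138 -0.786  0.602] z [-0.166 -0.581 -0.797] tilt 37.18 az -106.0 tips [0.5069 0.0161 0.1134]
```

View pics/wrist9.png

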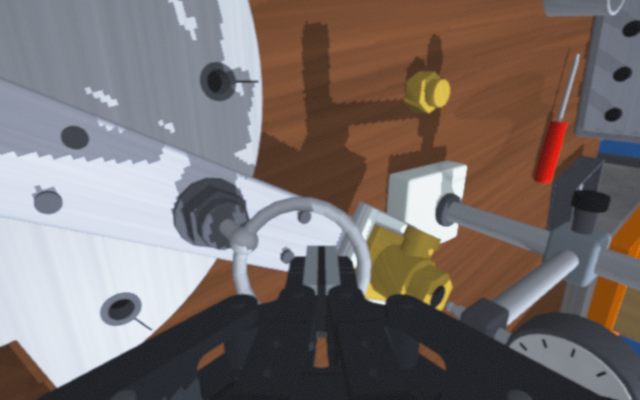

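View pics/scene9z.png

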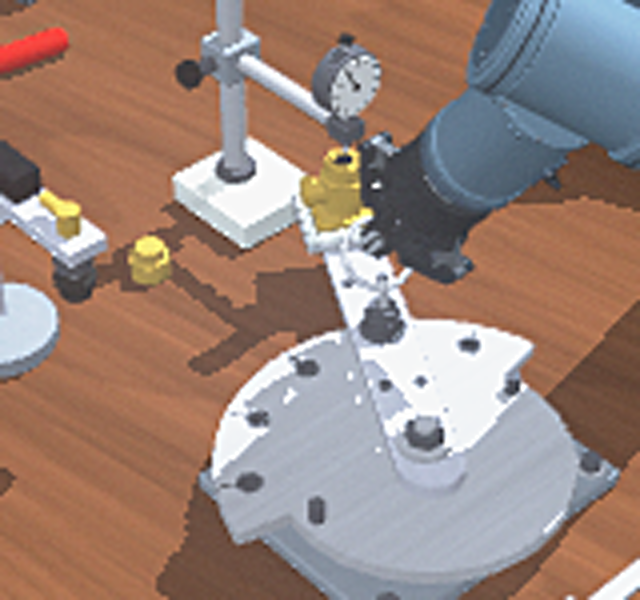

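Request:
move_arm([
  {"dx": 0.0002,"dy": -0.0018,"dz": 0.0024,"twist": 0,"claw": 1},
  {"dx": 0.0002,"dy": -0.0018,"dz": 0.0024,"twist": 0,"claw": 1},
  {"dx": 0.0002,"dy": -0.0018,"dz": 0.0024,"twist": 0,"claw": 1},
  {"dx": 0,"dy": 0,"dz": 0,"twist": 0,"claw": 1},
  {"dx": 0,"dy": 0,"dz": 0,"twist": 0,"claw": 1},
])

```text
clock: 13.25
ee_pos: [0.5348, 0.1151, 0.2435]
tool_rot: [0.316, 0.942, -0.093, -0.059]
contact_force: [4.1, 3.1, -4.1]
opening: -0.0001
```

```bash
python3 ang.py 242 240 10; python3 look.py 10
```

```text
t 13.25 q [ 0.1887  0.5505  1.6207 -0.5898  1.3491  2.2018] p [0.5348 0.1151 0.2435] F [ 4.1  3.1 -4.1] open -0.0001
x [ 0.976 -0.212 -0.053] y [-0.138 -0.783  0.607] z [-0.17  -0.585 -0.793] tilt 37.52 az -106.2 tips [0.5054 0.0137 0.1059]
[[[108.5 120.5  57.9]
  [ 21.5  99.5  62.4]]]
244.125 245.125
0.096 r 0.1299 arm deg -30.04
0.108 r 0.1222 arm deg -28.5
0.11 r 0.1209 arm deg -28.22
0.112 r 0.1196 arm deg -27.94
0.114 r 0.1184 arm deg -27.65
0.116 r 0.1171 arm deg -27.36
t 13.3 q [ 0.1887  0.5503  1.6208 -0.5897  1.3491  2.2018] p [0.5348 0.1151 0.2435] F [ 4.8  2.7 -4.2] open 0.0004
x [ 0.976 -0.212 -0.052] y [-0.138 -0.783  0.607] z [-0.17  -0.585 -0.793] tilt 37.51 az -106.2 tips [0.5054 0.0137 0.106 ]
```

View pics/wrist10.png

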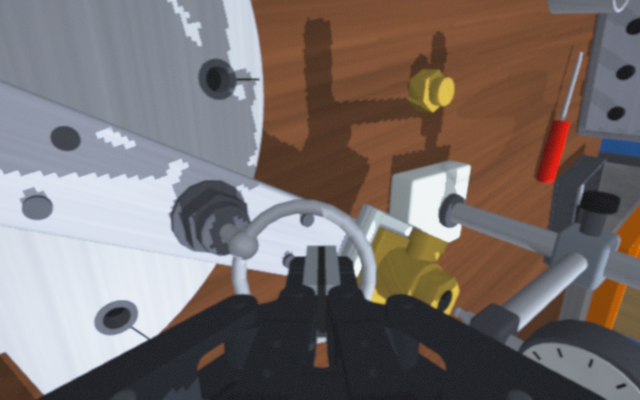

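```bash
python3 - <<'E'
from st import *
s,M=show()
a=np.radians(-130); C=np.array([.6102+.149*np.cos(a),.142+.149*np.sin(a),.115]); tip=s['ee_pos']+tcp_to_tips*M[:,2]; print('C-tip in tool',((C-tip)@M).round(4))
n=np.array([np.cos(a)*.7071,np.sin(a)*.7071,-.7071]); print('ring normal in tool',n@M)
# shift for axis to pass through C
z=M[:,2]; t=((C-tip)@n)/(z@n); print('axis at ring plane depth',t, 'offset', ((C-tip-t*z)@M).round(4))
E
```

```text
t 13.4 q [ 0.1887  0.5503  1.6208 -0.5896  1.349   2.2018] p [0.5348 0.1151 0.2435] F [ 4.5  4.8 -3.9] open 0.0004
x [ 0.976 -0.212 -0.052] y [-0.138 -0.783  0.607] z [-0.17  -0.585 -0.793] tilt 37.5 az -106.2 tips [0.5054 0.0137 0.106 ]
C-tip in tool [ 0.0053 -0.0068 -0.017 ]
ring normal in tool [-0.29145794  0.05787495  0.95482123]
axis at ring plane depth -0.019032630731638852 offset [ 0.0053 -0.0068  0.002 ]
```

Request:
move_arm([
  {"dx": 0.0025,"dy": -0.0035,"dz": 0,"twist": 0,"claw": 1},
  {"dx": 0.0028,"dy": -0.0033,"dz": 0,"twist": 0,"claw": 1},
  {"dx": 0,"dy": 0,"dz": 0,"twist": 0,"claw": 1},
  {"dx": 0,"dy": 0,"dz": 0,"twist": 0,"claw": 1},
])

```text
clock: 13.73
ee_pos: [0.54, 0.1185, 0.2388]
tool_rot: [0.317, 0.942, -0.093, -0.061]
contact_force: [0.3, 0.4, 0.4]
opening: -0.0003
```

```bash
python3 st.py;  python3 ang.py 242 240 11; python3 look.py 11
```

```text
t 13.73 q [ 0.1929  0.5667  1.6059 -0.5887  1.3545  2.2052] p [0.54   0.1185 0.2388] F [0.3 0.4 0.4] open -0.0003
x [ 0.975 -0.214 -0.056] y [-0.137 -0.781  0.609] z [-0.174 -0.587 -0.791] tilt 37.71 az -106.5 tips [0.5099 0.0168 0.1016]
t 13.73 q [ 0.1929  0.5667  1.6059 -0.5887  1.3545  2.2052] p [0.54   0.1185 0.2388] F [0.3 0.4 0.4] open -0.0003
x [ 0.975 -0.214 -0.056] y [-0.137 -0.781  0.609] z [-0.174 -0.587 -0.791] tilt 37.71 az -106.5 tips [0.5099 0.0168 0.1016]
None
t 13.78 q [ 0.1929  0.5665  1.6061 -0.5887  1.3544  2.2053] p [0.54   0.1185 0.2388] F [-0.2  0.1  0.4] open -0.0001
x [ 0.975 -0.214 -0.055] y [-0.137 -0.781  0.609] z [-0.174 -0.586 -0.791] tilt 37.71 az -106.5 tips [0.5099 0.0168 0.1017]
```

View pics/wrist11.png

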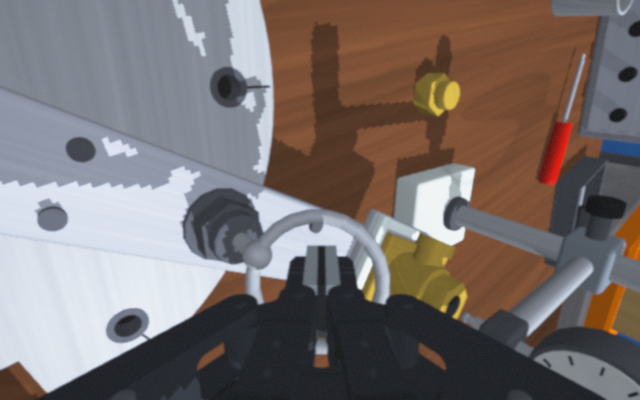

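Request:
move_arm([
  {"dx": 0.0005,"dy": 0,"dz": -0.008,"twist": 0,"claw": 1},
  {"dx": 0,"dy": 0,"dz": -0.01,"twist": 0,"claw": 1},
  {"dx": 0,"dy": 0,"dz": -0.012,"twist": 0,"claw": 1},
  {"dx": 0,"dy": 0,"dz": -0.012,"twist": 0,"claw": 1},
])

```text
clock: 14.22
ee_pos: [0.5481, 0.1438, 0.2734]
tool_rot: [0.317, 0.942, -0.093, -0.06]
contact_force: [0.9, 0.7, 0.3]
opening: -0.0003
```

Request:
move_arm([
  {"dx": 0,"dy": 0,"dz": -0.025,"twist": 0,"claw": 1},
  {"dx": 0,"dy": 0,"dz": -0.03,"twist": 0,"claw": 1},
  {"dx": 0,"dy": 0,"dz": -0.03,"twist": 0,"claw": 1},
  {"dx": 0,"dy": 0,"dz": -0.03,"twist": 0,"claw": 1},
  {"dx": 0,"dy": 0,"dz": 0,"twist": 0,"claw": 1},
  {"dx": 0,"dy": 0,"dz": 0,"twist": 0,"claw": 1},
])

```text
clock: 14.72
ee_pos: [0.5679, 0.212, 0.3655]
tool_rot: [0.316, 0.942, -0.093, -0.058]
contact_force: [-0.3, -1.0, 0.6]
opening: -0.0001
```

```bash
python3 look.py 12; python3 - <<'E'
from st import *
s=get_state(); w=capture('wrist'); c=capture('scene'); d=capture('side')
pickle.dump((w,s,c,d),open('fin.pkl','wb'))
cv2.imwrite('pics/wf.png',cv2.resize(w['frame'][90:290,220:440,::-1],None,fx=3,fy=3,interpolation=cv2.INTER_CUBIC))
cv2.imwrite('pics/side12z.png',cv2.resize(d['frame'][130:280,220:400,::-1],None,fx=4,fy=4,interpolation=cv2.INTER_CUBIC))
a=np.radians(-130)
for n,r,z in (('ring',.149,.115),('foot',.13,.096),('footup',.13,.108),('nest valve top',.27,.120)):
    P=np.array([.6102+r*np.cos(a),.142+r*np.sin(a),z]); print(n,P.round(4),'w',proj(w,P,s).round(1),'sc',proj(c,P).round(1),'si',proj(d,P).round(1))
E
```

```text
t 14.72 q [ 0.3239  0.5382  1.3025 -0.5292  1.6928  2.1321] p [0.5679 0.212  0.3655] F [-0.3 -1.   0.6] open -0.0001
x [ 0.976 -0.212 -0.051] y [-0.138 -0.783  0.607] z [-0.168 -0.585 -0.793] tilt 37.5 az -106.0 tips [0.5387 0.1105 0.228 ]
ring [0.5144 0.0279 0.115 ] w [[319.3 186.7]] sc [[334.4 193.3]] si [[291.9 199.9]]
foot [0.5266 0.0424 0.096 ] w [[290.8 174.3]] sc [[335.7 201.9]] si [[293.4 201.3]]
footup [0.5266 0.0424 0.108 ] w [[298.6 177.5]] sc [[335.8 198.9]] si [[293.4 198.7]]
nest valve top [ 0.4366 -0.0648  0.12  ] w [[398.6 222.1]] sc [[326.1 169.4]] si [[281.9 217.4]]
```

View pics/wf.png

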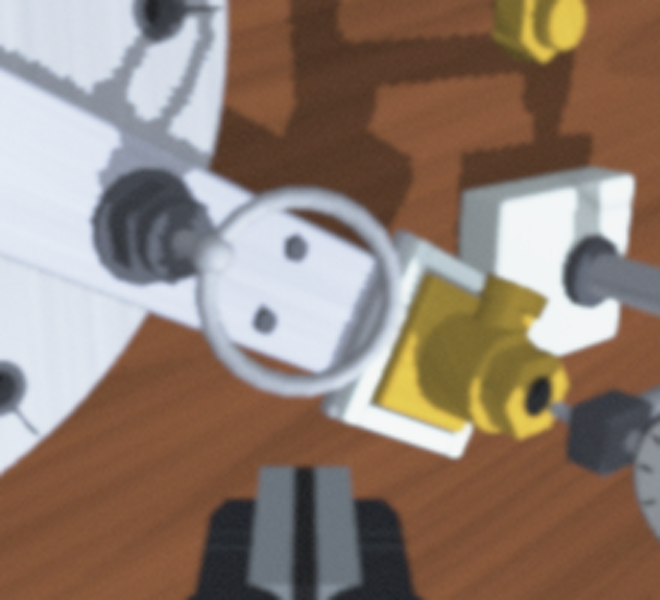

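View pics/scene12z.png

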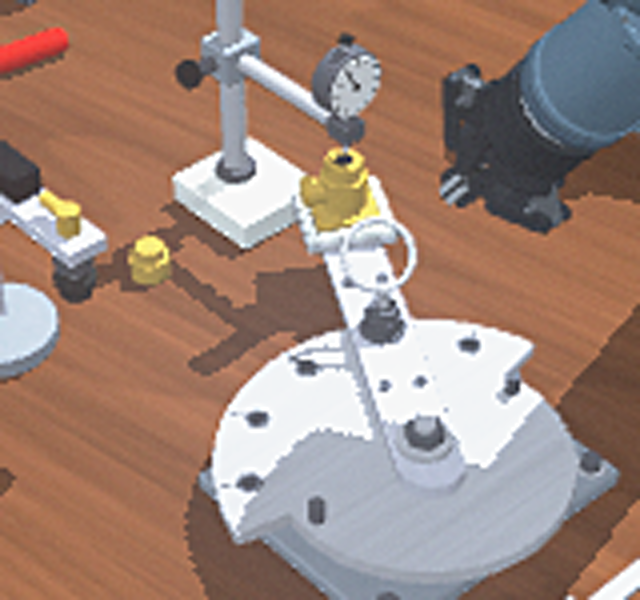

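View pics/side12z.png

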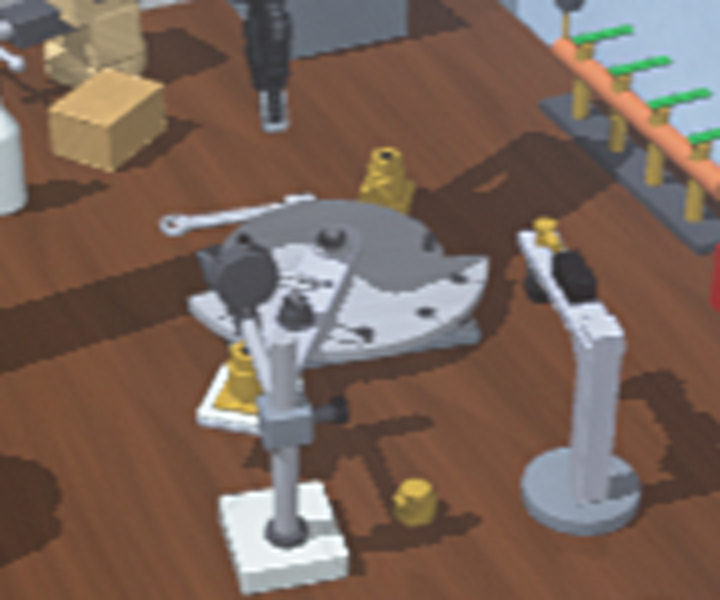

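The ring centre is at wrist pixel (319.3,186.7), exactly where it is predicted for pin home at -30 degrees. The ring foot at (291.7,173.3) matches the home prediction (290.8,174.3), not the lifted one. The spindle stands over the valve's hexagon head, and the force reading is zero. I'm handing it in.

```bash
python3 - <<'E'
from workcell import *
print(job_done()); s=get_state(); print(s['clock'],s['contact_force'])
E
```

```text
the job is handed in; nothing more can be done
None
the job is handed in; nothing more can be done
```

The job is handed in, at about 14.9 s of the 48 s allowed, with no verdict reported. The pin is home in the next hole on the dial's side and the valve body sits under the indicator.

- **Tilting the tool:** the moves only allow shifts and a twist. I tilted the tool about 37° by driving the arm out to its reach limit, away from the fixture. There joint 3 sat against its stop, reading 0.1872 to 0.1875 where the range is listed as 0.19. I took that as rounding but could not confirm it.
- **Hook and lift:** I put the shut fingertips through the ring and lifted the pin. The wrist force peaked at about 17 N. Lift read 11 to 15 mm from the pictures partway up; I then raised it 3 mm more, giving about 14 to 18 mm.
- **Swing and drop:** I swung the arm 30° towards the dial, which is on the robot's side. I lowered the pin into the hole, centred the fingers in the ring and withdrew along the tool axis.
- **Last checks:**
  - The ring centre and foot in the wrist picture match "pin home at -30°" to about 1 pixel; a pin still up would have been off by about 8 pixels.
  - The valve body is upright in its nest with the spindle over its head.
  - The force reading is zero within noise, and the fingertips are about 14 cm from the ring.
- **Checks that failed or disagreed:**
  - The circle finder missed the ring's foot once, so I read that position by eye.
  - While the pin was up, estimates of the arm's angle disagreed by about half a degree.
  - I judged the loose items by eye only, and saw none moved.

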